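Charge the casting cassette, then pinch its catches and lift it out of its dock

ROBOT

A 6-joint arm with a two-finger parallel gripper is mounted at the origin on the work surface. World frame = base frame: x ahead of the robot, y to its left, z up, the work surface at z = 0. Lengths are in mm, angles in rad, forces in N, time in s.
With the tool pointing down it reaches from about 225 to 725 mm from the base axis. Payload 3.1 kg.
Tool frame: the origin (TCP) lies on the centre line of the jaws, within the pads' length; the fingertips stand ctrl.tip_reach ahead of it and the grasp point (between the pads) lies 6 mm ahead of it (ctrl.tip_reach is the distance from the TCP to the fingertips, in mm); x points along the fingers, y is the direction in which the jaws open and shut, and the axes are right-handed (so a half turn about x gives the same grasp; the last joint's range is limited). The gripper opens to 85 mm and grips with 20 to 120 N. Pads are 22 mm wide; open, the fingers measure 114 mm over their backs; the gripper's body (76 mm by 85 mm) begins 54 mm behind the grasp point. The pads swing forward as they close: fully open they stand 13 mm farther back than shut.
Start: joints at [-1.385, 0.048, 0.099, 1.622, 0, 1.443], TCP at [162.039, -499.36, 256.312] pointing down, gripper open.
Joint ranges: [-2.91, 2.91], [-0.99, 1.94], [-1.21, 1.42], [-2.12, 2.29], [-1.49, 1.47], [-3.14, 3.14]. Speed limits (rad/s): [2.79, 2.79, 3.14, 3.14, 3.14, 3.14].

INTERFACE

Orientations are given as a rotation vector (axis times angle).
In Python, from workcell import sensors, viewer, workorder, ctrl gives the robot as it stands. The module is installed in compiled form; this text tells all that it offers.
- The arm moves only by the tool move_arm, never from a script. Its argument "steps" is a list of rows, each a list of 3 entries, a list of its own where there are three numbers: the shift along the tool's x, y, z in m, then the turn about the tool's x in rad, then the finger opening in m, from 0 to 0.0854. A call has exactly 8 rows; each row is the pose to reach, as a shift and turn from the pose commanded when the call began, along the tool's axes at that moment; what a row does not reach only later rows make up. A row lasts 1/8 s, in which the tool goes at most 62.5 mm and 10.7 degrees, less where a joint would pass 70% of its speed; a pose out of reach is approached as far as the arm can. A call with a gripper value outside its range is refused whole. The fingers move at their own pace and stop on an object; "squeeze" is the grip in N (left out, the last holds). Time passes only in rows, so rows that repeat a pose let the fingers close, or fill a call up. It gives the time, the measured TCP pose, the force and the opening at its end, in the units of the state.
- sensors.sense(): the state, without advancing time (a new reading comes with each control period).
- viewer.snapshot(name): name is "scene" or "side" or "wrist"; returns a dict with "pixels" (384x512x3 uint8, red, green, blue), "vfov" (degrees; the focal length in pixels is half the picture's height over the tangent of half this angle, whatever the lens; pixels are square), "cx", "cy" (the principal point, pixels), "origin" and "orientation" of the camera in the world. Camera axes: x right, y down, z forward; pixel columns grow to the right and rows downward; lengths in mm; the calibration is good to about 2 mm. A picture is of the moment at which its call begins. There is no depth.
- workorder.finish_job(): hands the job in, once; it reports no verdict.
The state is a dict: "time_s": time; "joint_pos": joint angles; "dq": joint speeds; "joint_torque": joint torques, N m; "tool_pos": TCP position; "eef_rot": TCP orientation; "wrist_force": force on the tool from outside, world axes, zero at the start; "torque": the same for the moment, N m; "grip_width": finger opening in mm.
Only numpy, scipy, OpenCV 4.12 (cv2) and the standard library are available. Lean on these libraries where they do the work, as an engineer would, in place of code of your own. Each camera call takes 0.05 s, during which the arm holds its last target.

TASK

Take the loaded scoop off the bench scale, tip all four brass nuggets into the open steel cassette while it sits in its dock, and set the empty scoop back down upright on the scale's pan. Then pinch the cassette's two opposed side catches together to unlatch it, lift it about 10 cm up out of the dock with the nuggets in it, and finish while still holding it there by the pinched catches, level and still. Do not shift or upset the white dish or the brass ring that lie beside the dock.

Things in the scene. Friction and masses are not known exactly. Their poses are not given: they have to be found in the camera images.
- dock: Fixed dark steel cradle, base plate 124 x 100 x 8 mm; origin at the centre of its underside on the bench, z up, x along its (and the cassette's) long side. On each long side (y) a post 34 mm long, 40 to 48 mm from the middle, 30 mm high, has a lip over the foot of a catch; guides 28 mm high stand at ends and corners.
- cassette: Open-topped steel box, 94 (x) x 44 (y) x 56 (z) mm, 2 mm walls, about 0.2 kg, on the dock's base plate (origin 8 mm above the bench, axes as the dock's). Origin at the centre of its underside. A spring catch on each long side (+y, -y) latches it: unpinched, it cannot be pulled out. With both fully pinched it lifts straight up, clear of the dock after 25 mm.
- catch_a (a joint): Catch on the cassette's +y side; slides inwards (towards the cassette's middle). 0 = latched, 0.006 m = fully pinched; its foot clears the lip beyond about 0.0035. Spring 3.5 N when latched, about 8 N fully in.
- catch_b (a joint): Catch on the cassette's -y side, same as catch_a, mirrored.
- catch_a_pad (a point): Centre of the outer face of catch_a's black finger plate: a 32 (along cassette x) x 28 (z) mm upright plate 3 mm thick, centre 52 mm above the cassette's underside (60 mm above the bench when docked), its top 10 mm above the cassette's rim. The two plates measure 63 mm over their outer faces when latched, 51 mm when pinched.
- catch_b_pad (a point): The same point on catch_b's finger plate, opposite side.
- scale: Fixed grey bench scale, 200 (x) x 150 (y) x 36 mm body, origin at the centre of its underside, with a steel pan 150 x 130 mm.
- pan (a point): Centre of the top of the scale's flat pan, 42 mm above the bench.
- scoop: Aluminium scoop, dark wooden handle, on the scale's pan; 122 mm long, 0.07 kg empty. Origin on its underside; z up; x points from handle to open mouth. Tray x -32 to +32 mm, 36 mm wide outside, 32 inside, side walls 20 mm; floor rises 10 degrees to the mouth, no lip. Foot plate x -43 to +27 mm. Tipped 50 to 65 degrees mouth down, the nuggets roll out.
- scoop_grip (a point): Where to grip the scoop's handle, at its mid-height: 60 mm behind and 31 mm above the scoop's origin. The handle is a bar 12 mm wide (scoop y), 16 mm high, from x = -35 to -90 mm; grip it across its width.
- scoop_mouth (a point): Middle of the scoop's mouth edge: 32 mm ahead of and 15 mm above the scoop's origin.
- nugget0: Lumpy brass casting nugget, about 14 mm across and 13 mm high, 18 g, lying in the scoop's tray at the start; one of four alike. Origin at its underside as first laid, 6.5 mm from its middle; it turns with it.
- nugget1: Lumpy brass casting nugget, about 14 mm across and 13 mm high, 18 g, lying in the scoop's tray at the start; one of four alike. Origin at its underside as first laid, 6.5 mm from its middle; it turns with it.
- nugget2: Lumpy brass casting nugget, about 14 mm across and 13 mm high, 18 g, lying in the scoop's tray at the start; one of four alike. Origin at its underside as first laid, 6.5 mm from its middle; it turns with it.
- nugget3: Lumpy brass casting nugget, about 14 mm across and 13 mm high, 18 g, lying in the scoop's tray at the start; one of four alike. Origin at its underside as first laid, 6.5 mm from its middle; it turns with it.
- bezel: Bystander: brass ring lying flat on the bench on the robot's side of the dock, 32 mm across, 9 mm high. Origin at the centre of its underside.
- dish: Bystander: white ceramic dish, 70 mm across, 28 mm high, on the bench just beyond the dock. Origin at the centre of its underside.
Not all that is in view belongs to the job. What is shaped like the scoop but pink or red is not meant. Leave any brown look-alike of the dock alone.

How it is judged:
By the outcome, as a careful person would: the job done as asked, in the order asked, and still so for the second after the job is handed in, while the arm keeps its last pose, push and grip.
It also fails if it takes over 64 s, if anything falls off the work surface, if the arm or the gripper's body presses on something with over 40 N, if the wrist force passes 120 N, or if a joint passes its speed limit or range.

## Working session

There is one attempt and no reset: what is moved stays moved. The work goes in short steps, Python scripts to look and compute and a tool call to move; the robot and the scene stay as the last step left them, time stands still between calls to the robot, and variables do not carry over. Pictures are saved under pics/ and viewed, and the job is handed in when it is done.

Besides the shell and the picture viewer there is one more tool, called after ">>>" in YAML: its name, and indented under it one key for each argument. move_arm: Moves the arm, as the interface text tells. Its arguments: {"type":"object","properties":{"steps":{"type":"array","items":{"type":"array"}},"squeeze":{"type":"number"}},"required":["steps"]}

```bash
ls; mkdir -p pics; python3 - <<'E'
from workcell import sensors, viewer, workorder, ctrl
import cv2
print(sensors.sense()); print(ctrl.tip_reach)
for n in ["scene","side","wrist"]:
    s=viewer.snapshot(n); cv2.imwrite(f"pics/{n}0.png",s["pixels"][:,:,::-1]); print(n,{k:v for k,v in s.items() if k!="pixels"})
E
```

```text
pics
{'time_s': 0.0, 'joint_pos': array([-1.38483603e+00,  4.87284921e-02,  9.75632315e-02,  1.62201141e+00,
        2.85999593e-05,  1.44301926e+00]), 'dq': array([-0.0014904 ,  0.00012403, -0.00127353, -0.00065716, -0.00021379,
        0.0011279 ]), 'joint_torque': array([ 6.56315351e-04, -3.38784349e+01,  3.20014393e+01,  2.04693445e-02,
       -8.42448799e-05,  3.93476441e-06]), 'tool_pos': array([ 161.92486161, -498.80826542,  255.11133722]), 'eef_rot': array([ 2.05305517,  0.32720843, -2.05313967]), 'wrist_force': array([-0.64562944,  0.0760922 , -0.47752262]), 'torque': array([ 0.00421806, -0.04127089,  0.01156032]), 'grip_width': 85.32762545190684}
25.0
scene {'vfov': 51.28989710824747, 'cx': 254.91748448887498, 'cy': 188.02939628058218, 'origin': array([1287.49552984,  252.32127281,  661.19134262]), 'orientation': array([-1.52775238, -1.82219074,  0.92506347])}
side {'vfov': 45.697496467681134, 'cx': 257.08439646835103, 'cy': 193.98744585712265, 'origin': array([ 310.81765513, -711.68899032,  659.67525038]), 'orientation': array([-2.17159289,  0.23119481, -0.11942883])}
wrist {'vfov': 63.01510855232381, 'cx': 262.56945285810514, 'cy': 190.34567208353087, 'origin': array([ 229.10313632, -475.91680322,  371.81698475]), 'orientation': array([ 2.34696748, -1.70694309, -0.24530556])}
```

View pics/scene0.png

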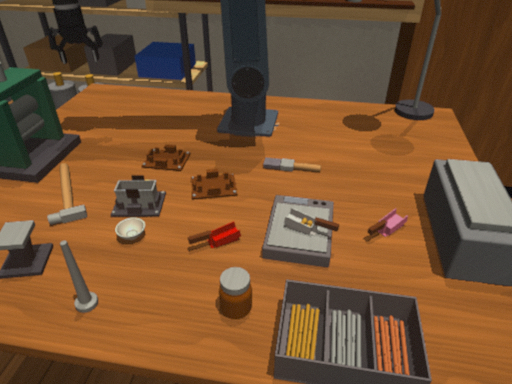

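View pics/side0.png

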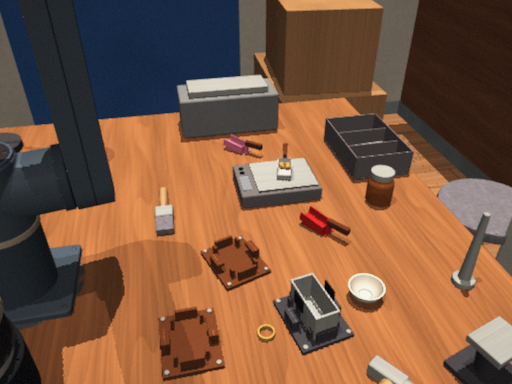

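View pics/wrist0.png

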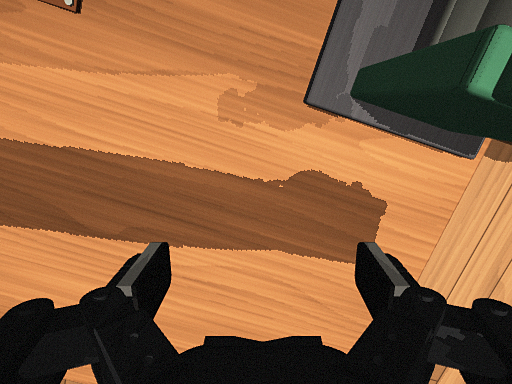

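```bash
cat > h.py <<'E'
import numpy as np, cv2
from scipy.spatial.transform import Rotation as R
from workcell import sensors, viewer
def snap(n,tag=None):
    s=viewer.snapshot(n); s["img"]=s["pixels"][:,:,::-1].copy()
    s["f"]=192/np.tan(np.radians(s["vfov"]/2)); s["R"]=R.from_rotvec(s["orientation"]).as_matrix()
    if tag: cv2.imwrite(f"pics/{n}_{tag}.png",s["img"])
    return s
def ray(s,u,v):
    d=s["R"]@np.array([(u-s["cx"])/s["f"],(v-s["cy"])/s["f"],1.]); return s["origin"],d/np.linalg.norm(d)
def onz(s,u,v,z):
    o,d=ray(s,u,v); return o+d*(z-o[2])/d[2]
def proj(s,p):
    c=s["R"].T@(np.asarray(p,float)-s["origin"]); return np.array([s["cx"]+s["f"]*c[0]/c[2],s["cy"]+s["f"]*c[1]/c[2]])
def crop(s,x0,y0,x1,y1,k,name):
    cv2.imwrite(f"pics/{name}.png",cv2.resize(s["img"][y0:y1,x0:x1],None,fx=k,fy=k,interpolation=cv2.INTER_NEAREST))
def tri(s1,p1,s2,p2):
    o1,d1=ray(s1,*p1);o2,d2=ray(s2,*p2)
    A=np.stack([d1,-d2],1);t=np.linalg.lstsq(A,o2-o1,rcond=None)[0]
    a=o1+t[0]*d1;b=o2+t[1]*d2;return (a+b)/2,np.linalg.norm(a-b)
def toolR():
    return R.from_rotvec(sensors.sense()["eef_rot"]).as_matrix()
E
python3 - <<'E'
from h import *
print(toolR().round(3))
a=snap("scene");b=snap("side")
np.save("pics/a.npy",a,allow_pickle=True);np.save("pics/b.npy",b,allow_pickle=True)
crop(a,260,190,345,270,8,"sc_scale0");crop(b,225,135,330,215,7,"sd_scale0")
crop(a,100,165,180,225,9,"sc_dock0");crop(b,250,260,400,360,5,"sd_dock0")
E
```

```text
[[-0.     0.309 -0.951]
 [ 0.002 -0.951 -0.309]
 [-1.    -0.002 -0.   ]]
```

View pics/sc_scale0.png

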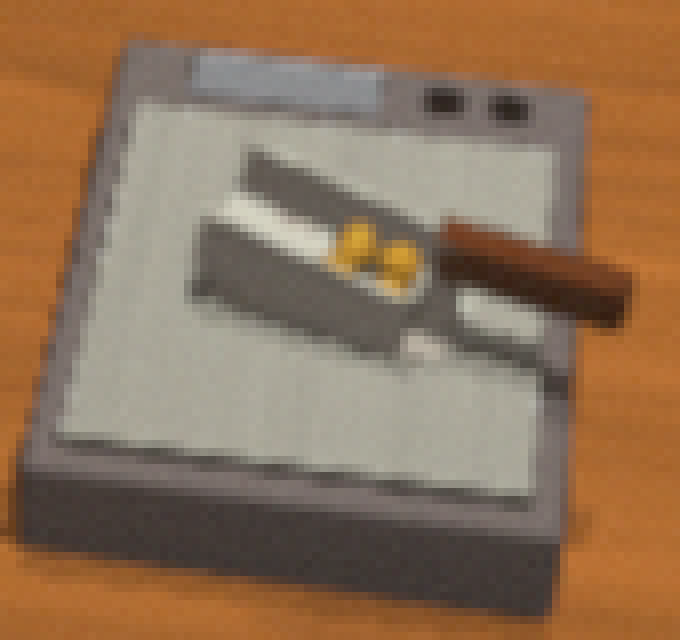

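View pics/sd_scale0.png

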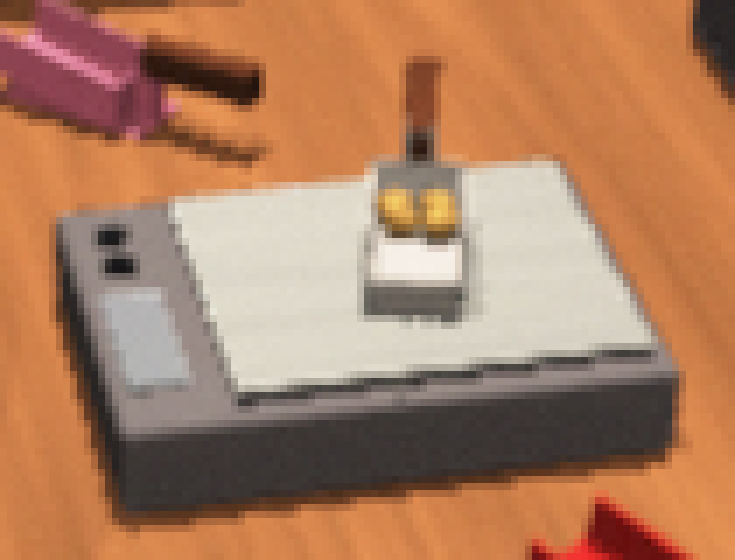

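View pics/sc_dock0.png

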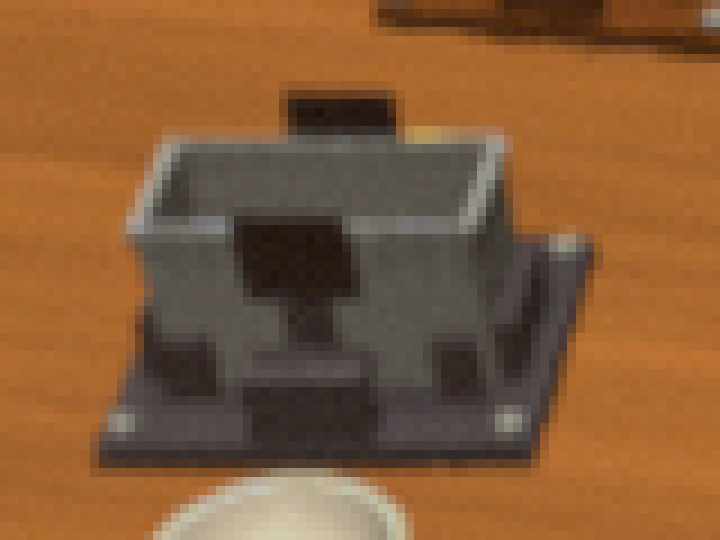

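View pics/sd_dock0.png

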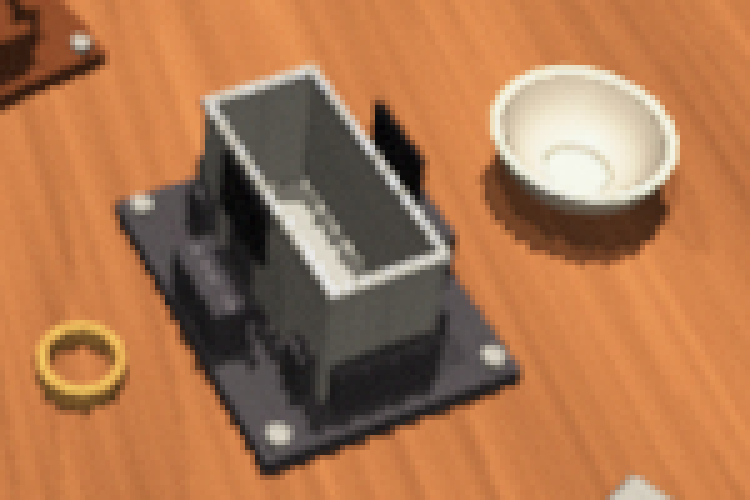

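```bash
python3 - <<'E'
from h import *
a=np.load("pics/a.npy",allow_pickle=True).item();b=np.load("pics/b.npy",allow_pickle=True).item()
S=lambda x,y:(250+(x-.5)/5,260+(y-.5)/5)
C=lambda x,y:(100+(x-.5)/9,165+(y-.5)/9)
print("rim side",[onz(b,*S(*p),64)[:2].round(1).tolist() for p in [(205,100),(315,67),(447,252),(328,296)]])
print("rim scene",[onz(a,*C(*p),64)[:2].round(1).tolist() for p in [(507,138),(165,138),(130,232),(470,234)]])
# dock bolts z~9?
print("bolts side",[onz(b,*S(*p),9)[:2].round(1).tolist() for p in [(140,204),(278,433),(492,355)]])
print("bolts scene",[onz(a,*C(*p),9)[:2].round(1).tolist() for p in [(567,246),(510,420),(122,424)]])
s=lambda x,y:(225+(x-.5)/7,135+(y-.5)/7)
c=lambda x,y:(260+(x-.5)/8,190+(y-.5)/8)
print("scale top side",[onz(b,*s(*p),36)[:2].round(1).tolist() for p in [(62,215),(122,437),(678,376)]])
print("pan side",[onz(b,*s(*p),42)[:2].round(1).tolist() for p in [(170,203),(237,393),(658,350),(555,160)]])
print("pan scene",[onz(a,*c(*p),42)[:2].round(1).tolist() for p in [(135,100),(60,437),(535,500),(558,147)]])
# scoop: handle top tail z=42+39, handle top front
print("handle side tail top",[onz(b,*s(*p),81)[:2].round(1).tolist() for p in [(407,60),(441,60),(408,125),(437,125)]])
print("handle scene tail top",[onz(a,*c(*p),81)[:2].round(1).tolist() for p in [(445,215),(632,266),(615,290),(445,250)]])
# wall tops z?
print("scoop wall rims side z~62-65",[onz(b,*s(*p),65)[:2].round(1).tolist() for p in [(362,295),(468,290),(372,165),(465,163)]])
print("mouth floor edge z=57",[onz(b,*s(*p),57)[:2].round(1).tolist() for p in [(370,283),(465,283)]])
print("mouth scene",[onz(a,*c(*p),57)[:2].round(1).tolist() for p in [(205,215),(245,195)]])
# ring, dish
print("ring",onz(b,*S(82,358),9).round(1)," dish",onz(b,*S(585,138),28).round(1))
print(proj(b,[0,0,0]))
E
```

```text
rim side [[492.1, -155.3], [535.8, -147.8], [552.3, -239.7], [507.7, -248.9]]
rim scene [[494.4, -148.6], [511.6, -245.9], [556.0, -235.1], [540.3, -141.5]]
bolts side [[470.8, -150.3], [491.3, -257.9], [573.7, -242.8]]
bolts scene [[472.2, -146.6], [553.6, -133.0], [574.5, -240.8]]
scale top side [[465.3, 299.3], [460.8, 153.5], [656.0, 148.7]]
pan side [[504.6, 289.5], [502.4, 162.4], [651.1, 157.2], [654.2, 289.4]]
pan scene [[504.2, 169.1], [656.2, 168.4], [657.7, 297.6], [504.7, 299.8]]
handle side tail top [[599.8, 309.0], [612.3, 306.3], [587.6, 261.5], [597.9, 259.3]]
handle scene tail top [[589.9, 266.5], [602.7, 318.2], [613.5, 313.7], [604.9, 267.3]]
scoop wall rims side z~62-65 [[549.9, 178.6], [586.3, 174.0], [574.9, 262.9], [608.5, 257.1]]
mouth floor edge z=57 [[557.7, 197.5], [590.2, 190.5]]
mouth scene [[573.3, 198.2], [562.2, 208.8]]
ring [ 433.8 -214.     9. ]  dish [ 636.7 -170.5   28. ]
[ 26.43974396 285.2646565 ]
```

>>> move_arm:
  steps:
    - [[0,-0.039,-0.042],-0.12,0.085]
    - [[0,-0.078,-0.084],-0.24,0.085]
    - [[0,-0.117,-0.126],-0.36,0.085]
    - [[0,-0.156,-0.168],-0.48,0.085]
    - [[0.01,-0.195,-0.21],-0.6,0.085]
    - [[0.02,-0.234,-0.252],-0.72,0.085]
    - [[0.03,-0.273,-0.294],-0.85,0.085]
    - [[0.04,-0.313,-0.334],-0.98,0.085]

```text
time_s: 1.25
tool_pos: [383.8, -96.9, 216.1]
eef_rot: [1.408, 1.066, -1.407]
wrist_force: [-0.2, -1.0, -0.0]
grip_width: 84.7
```

>>> move_arm:
  steps:
    - [[0,0.013,-0.056],0,0.085]
    - [[0,0.026,-0.112],0,0.085]
    - [[0,0.039,-0.168],0,0.085]
    - [[0,0.052,-0.224],0,0.085]
    - [[0,0.065,-0.28],0,0.085]
    - [[0,0.078,-0.336],0,0.06]
    - [[0.01,0.09,-0.392],0,0.04]
    - [[0.02,0.102,-0.43],0,0.03]

```text
time_s: 2.25
tool_pos: [599.4, 289.7, 195.5]
eef_rot: [1.409, 1.066, -1.409]
wrist_force: [-0.9, -0.5, 0.3]
grip_width: 31.7
```

```bash
python3 - <<'E'
from h import *
print(sensors.sense()["tool_pos"],toolR().round(3).tolist(),sensors.sense()["grip_width"])
w=snap("wrist","1");np.save("pics/w1.npy",w,allow_pickle=True);print(w["origin"],w["R"].round(2).tolist())
E
```

```text
[599.3618948  289.69989303 195.52724704] [[-0.0, 0.962, -0.272], [0.0, -0.272, -0.962], [-1.0, -0.0, -0.0]] 31.747011907327032
[618.2386969  359.30934982 312.14886221] [[0.96, -0.26, -0.08], [-0.27, -0.92, -0.27], [-0.0, 0.28, -0.96]]
```

View pics/wrist_1.png

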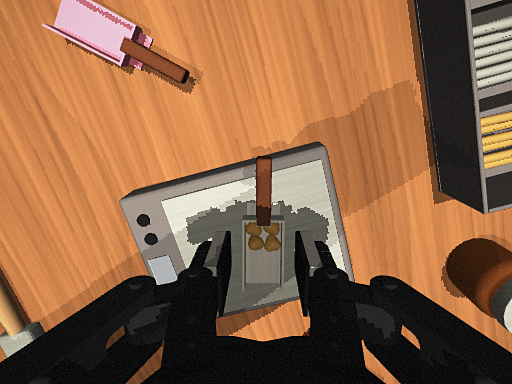

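```bash
python3 - <<'E'
from h import *
w=np.load("pics/w1.npy",allow_pickle=True).item()
crop(w,225,145,305,225,8,"w1z");crop(w,225,200,305,300,6,"w1y")
E
```

```text
(no output)
```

View pics/w1z.png

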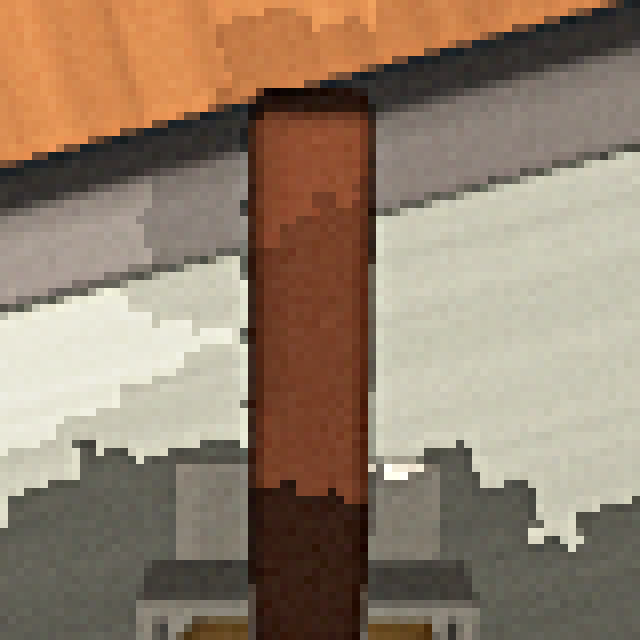

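View pics/w1y.png

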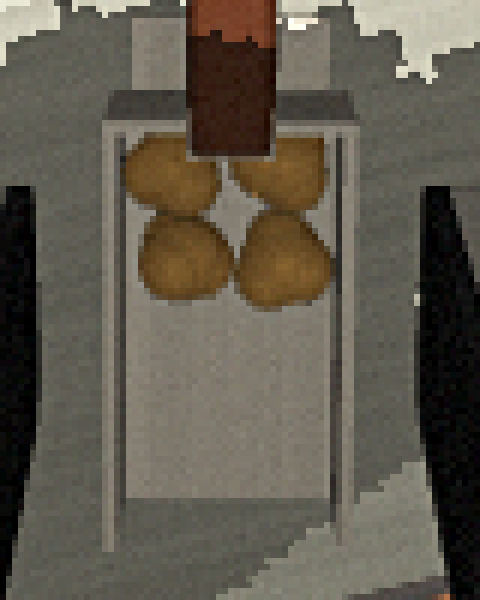

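```bash
python3 - <<'E'
from h import *
w=np.load("pics/w1.npy",allow_pickle=True).item()
t=onz(w,263.7,158.4,81);f=onz(w,263.6,226.0,81);print(t.round(1),f.round(1),np.linalg.norm(t-f),np.degrees(np.arctan2(*(f-t)[1::-1])))
for p in [(256.2,158.4),(271,158.4),(256.2,220),(270.4,220)]: print(onz(w,*p,81).round(1))
# mouth floor edge (z=57)
P=lambda x,y:(225+(x-.5)/6,200+(y-.5)/6)
print(onz(w,*P(126,498),57).round(1),onz(w,*P(330,498),57).round(1))
print(onz(w,*P(110,550),74).round(1),onz(w,*P(343,545),74).round(1))
E
```

```text
[607.3 317.9  81. ] [592.5 265.5  81. ] 54.407042642486054 -105.8350576476922
[601.9 319.4  81. ]
[612.5 316.4  81. ]
[588.2 272.1  81. ]
[599. 269.  81.]
[558.5 205.4  57. ] [588.9 196.8  57. ]
[557.7 208.   74. ] [590.7 199.6  74. ]
```

>>> move_arm:
  steps:
    - [[0.02,0,-0.025],0,0.03]
    - [[0.045,0,-0.03],0,0.03]
    - [[0.065,0,-0.03],0,0.03]
    - [[0.08,0,-0.03],0,0.03]
    - [[0.09,0,-0.03],0,0.03]
    - [[0.095,0,-0.03],0,0.03]
    - [[0.099,0,-0.03],0,0.03]
    - [[0.099,0,-0.03],0,0.03]

```text
time_s: 3.3
tool_pos: [607.2, 316.0, 97.6]
eef_rot: [1.411, 1.065, -1.41]
wrist_force: [-0.1, 0.2, -0.7]
grip_width: 30.3
```

```bash
python3 - <<'E'
from h import *
print(sensors.sense()["tool_pos"],sensors.sense()["grip_width"])
w=snap("wrist","2");crop(w,200,130,330,230,6,"w2z")
a=snap("scene","2");crop(a,250,120,370,260,5,"a2z")
E
```

```text
[607.18923934 316.00612221  97.64058622] 30.280154616561926
```

View pics/w2z.png

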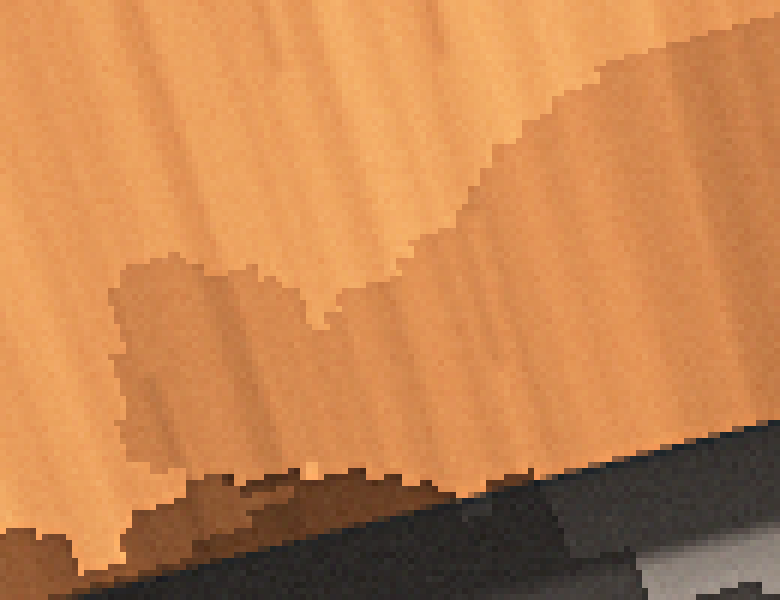

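View pics/a2z.png

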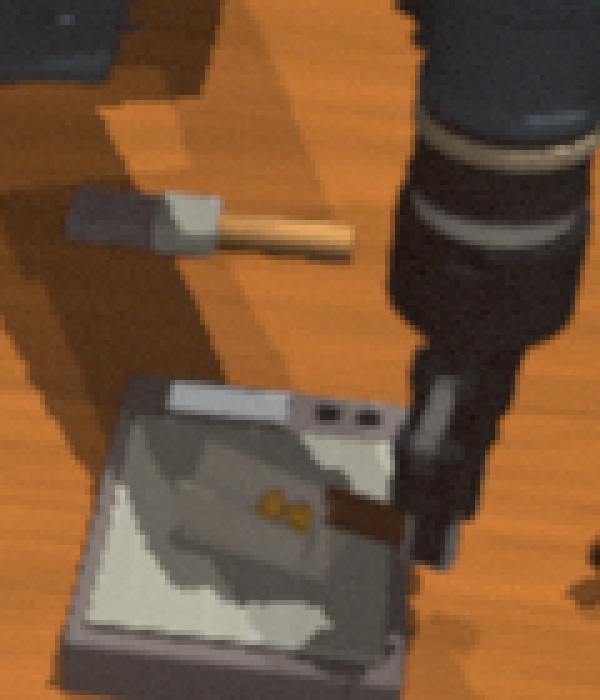

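>>> move_arm:
  steps:
    - [[0.001,0,-0.002],0,0.03]
    - [[0.002,0,-0.003],0,0.03]
    - [[0.002,0,-0.003],0,0.012]
    - [[0.002,0,-0.003],0,0.005]
    - [[0.002,0,-0.003],0,0.005]
    - [[0.002,0,-0.003],0,0.005]
    - [[0.002,0,-0.003],0,0.005]
    - [[0.002,0,-0.003],0,0.005]
  squeeze: 50

```text
time_s: 4.4
tool_pos: [607.8, 319.0, 95.4]
eef_rot: [1.41, 1.065, -1.41]
wrist_force: [-0.7, 0.2, 1.3]
grip_width: 9.5
```

```bash
python3 - <<'E'
from h import *
s=sensors.sense();print(s["tool_pos"],s["grip_width"],s["wrist_force"],s["torque"])
b=snap("side","3");crop(b,225,100,330,215,6,"b3z")
a=snap("scene","3");crop(a,260,150,370,260,6,"a3z")
E
```

```text
[607.84001923 319.02049436  95.35809826] 9.537492666453366 [-0.73019318  0.15536939  1.28906739] [ 0.14111151  0.00708851 -0.00612506]
```

View pics/b3z.png

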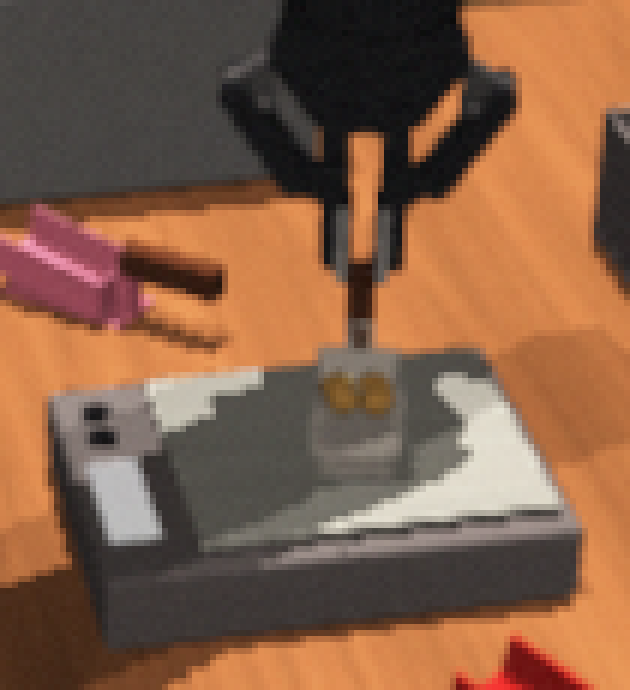

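View pics/a3z.png

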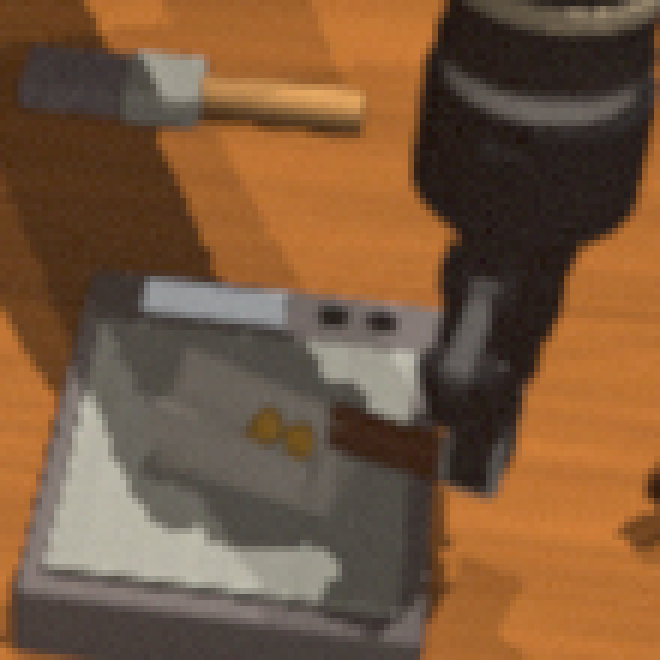

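>>> move_arm:
  steps:
    - [[-0.002,0,0],0,0.005]
    - [[-0.004,0,0],0,0.005]
    - [[-0.007,0,0],0,0.005]
    - [[-0.01,0,0],0,0.005]
    - [[-0.012,0,0],0,0.005]
    - [[-0.012,0,0],0,0.005]
    - [[-0.012,0,0],0,0.005]
    - [[-0.012,0,0],0,0.005]

```text
time_s: 5.5
tool_pos: [607.8, 318.8, 107.1]
eef_rot: [1.41, 1.065, -1.411]
wrist_force: [0.7, 0.4, -1.1]
grip_width: 9.9
```

```bash
python3 - <<'E'
from h import *
s=sensors.sense();print(s["tool_pos"],s["grip_width"],s["wrist_force"],s["torque"])
b=snap("side","4");crop(b,225,100,330,215,6,"b4z")
a=snap("scene","4");crop(a,260,150,370,260,6,"a4z")
E
```

```text
[607.7523151  318.84797322 107.13169405] 9.857331859905125 [ 0.67359691  0.36399132 -1.13709827] [ 0.10331554 -0.01526925 -0.01571891]
```

View pics/b4z.png

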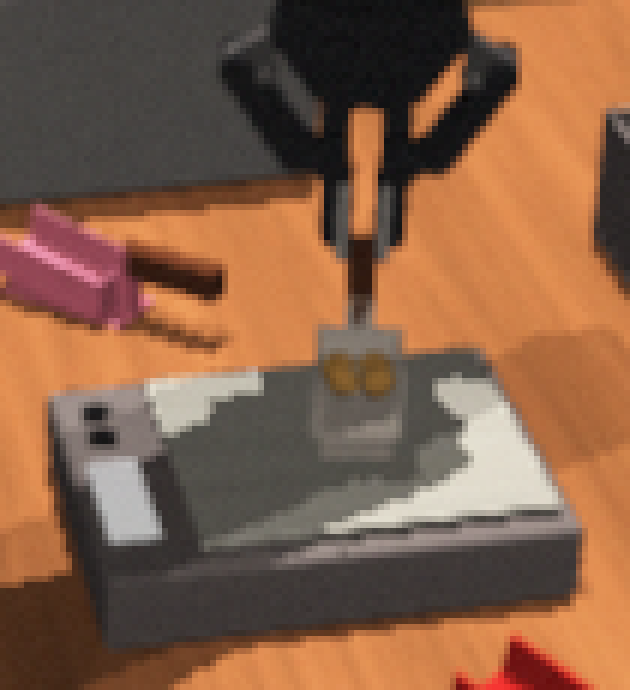

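View pics/a4z.png

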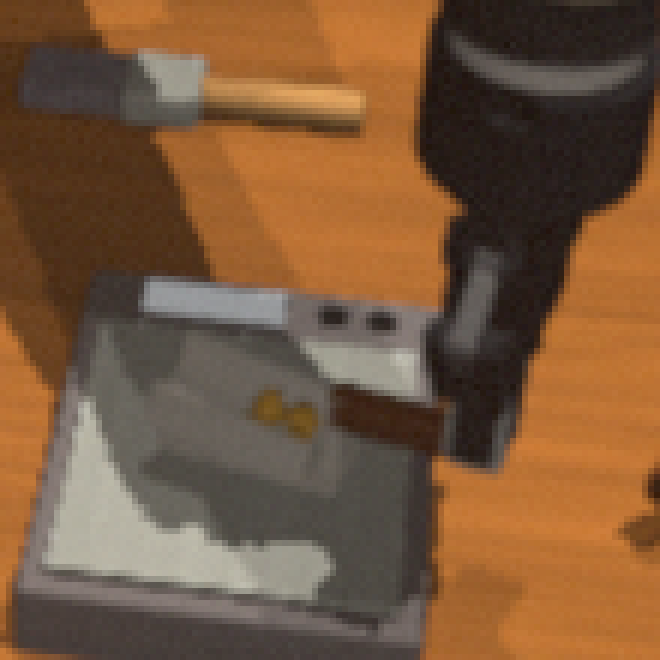

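>>> move_arm:
  steps:
    - [[0,0,0],0,0.005]
    - [[0,0,0],0,0.005]
    - [[0,0,0],0,0.005]
    - [[0,0,0],0,0.006]
    - [[0,0,0],0,0.007]
    - [[0,0,0],0,0.008]
    - [[0,0,0],0,0.0085]
    - [[0,0,0],0,0.009]
  squeeze: 20

```text
time_s: 6.6
tool_pos: [607.8, 318.9, 107.3]
eef_rot: [1.41, 1.065, -1.41]
wrist_force: [0.4, -0.0, -1.8]
grip_width: 9.6
```

```bash
python3 - <<'E'
from h import *
s=sensors.sense();print(s["tool_pos"],s["grip_width"],s["wrist_force"],s["torque"])
b=snap("side","5");crop(b,225,100,330,215,6,"b5z")
E
```

```text
[607.84776393 318.92247255 107.34071073] 9.590702947020194 [ 0.42781746 -0.0388574  -1.80947984] [ 0.06101863 -0.03705337  0.01608659]
```

View pics/b5z.png

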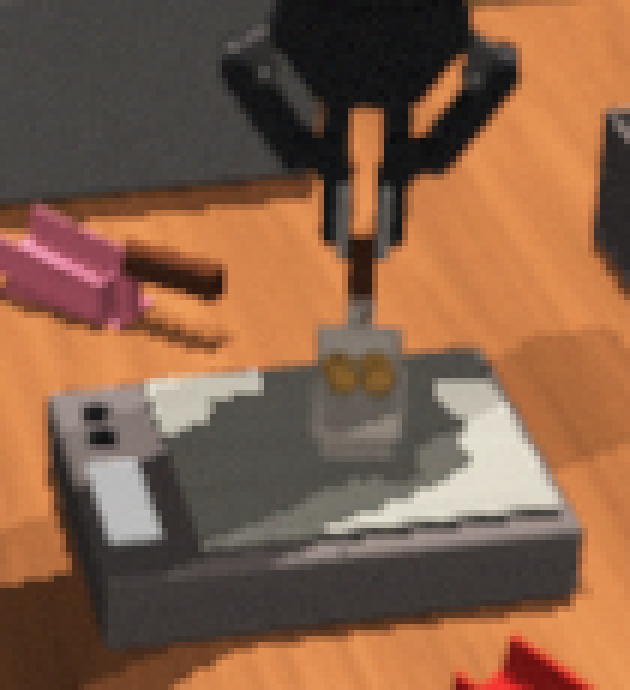

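>>> move_arm:
  steps:
    - [[0,0,0],0,0.0095]
    - [[0,0,0],0,0.01]
    - [[0,0,0],0,0.0103]
    - [[0,0,0],0,0.0106]
    - [[0,0,0],0,0.0109]
    - [[0,0,0],0,0.0112]
    - [[0,0,0],0,0.0115]
    - [[0,0,0],0,0.0115]

```text
time_s: 7.65
tool_pos: [607.9, 318.9, 107.4]
eef_rot: [1.41, 1.065, -1.41]
wrist_force: [1.0, -0.0, -1.3]
grip_width: 11.6
```

```bash
python3 - <<'E'
from h import *
s=sensors.sense();print(s["tool_pos"],s["grip_width"],s["wrist_force"],s["torque"])
b=snap("side","6");crop(b,225,100,330,215,6,"b6z")
E
```

```text
[607.88728493 318.87957702 107.40435653] 11.646550410193596 [ 0.97927563 -0.00707667 -1.27871528] [ 0.04575416 -0.01676638 -0.00471219]
```

View pics/b6z.png

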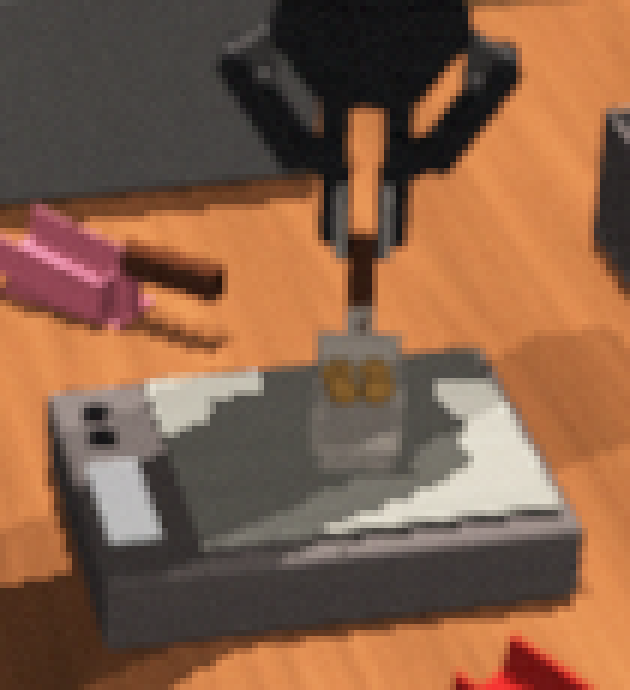

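>>> move_arm:
  steps:
    - [[0.003,0,0],0,0.0115]
    - [[0.006,0,0],0,0.0115]
    - [[0.009,0,0],0,0.0115]
    - [[0.0115,0,0],0,0.0115]
    - [[0.0115,0,0],0,0.0115]
    - [[0.0115,0,0],0,0.005]
    - [[0.0115,0,0],0,0.005]
    - [[0.0115,0,0],0,0.005]
  squeeze: 60

```text
time_s: 8.7
tool_pos: [607.8, 318.8, 95.8]
eef_rot: [1.41, 1.065, -1.41]
wrist_force: [-0.5, 1.4, -1.1]
grip_width: 9.4
```

>>> move_arm:
  steps:
    - [[-0.005,0,0],0,0.005]
    - [[-0.015,0,0],0,0.005]
    - [[-0.03,0,0],0,0.005]
    - [[-0.048,0,0],0,0.005]
    - [[-0.068,0,0],0,0.005]
    - [[-0.086,0,0],0,0.005]
    - [[-0.1,0,0],0,0.005]
    - [[-0.108,0,0],0,0.005]

```text
time_s: 9.7
tool_pos: [608.2, 319.1, 205.4]
eef_rot: [1.412, 1.065, -1.409]
wrist_force: [0.0, 0.0, -1.8]
grip_width: 9.7
```

```bash
python3 - <<'E'
from h import *
s=sensors.sense();print(s["tool_pos"],s["grip_width"],s["wrist_force"],s["torque"])
b=snap("side","7");crop(b,205,50,340,215,4,"b7z")
a=snap("scene","7");crop(a,230,100,370,240,4,"a7z")
E
```

```text
[608.22795179 319.08758376 205.36864259] 9.66973128323551 [ 0.03640662  0.01248845 -1.79229981] [ 0.12731202 -0.00683293  0.02396742]
```

View pics/b7z.png

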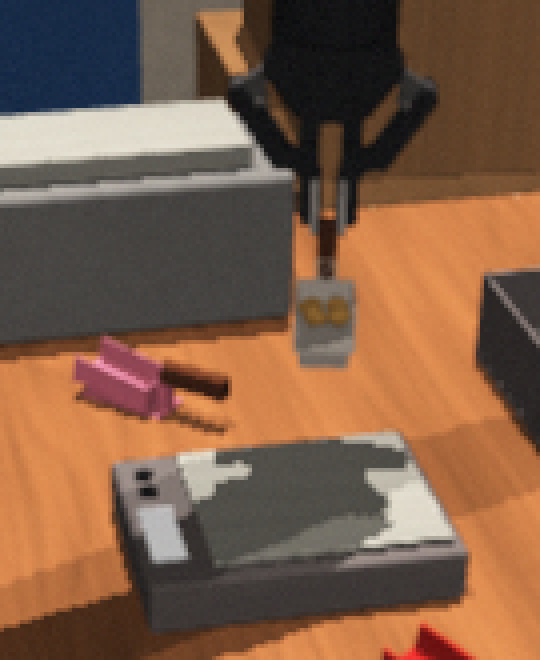

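View pics/a7z.png

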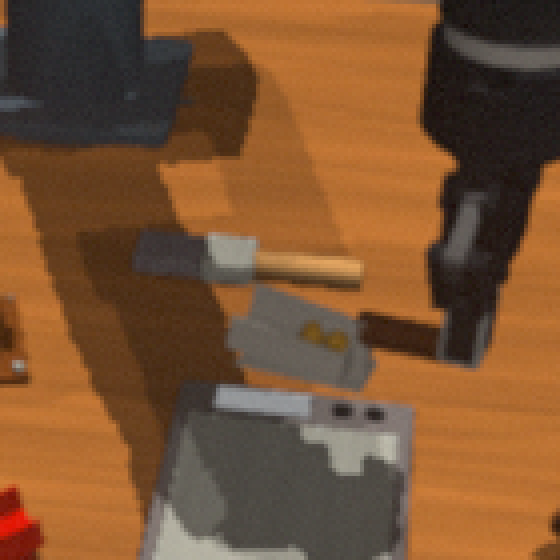

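>>> move_arm:
  steps:
    - [[0,0.0015,0.01],-0.03,0.005]
    - [[0,0.005,0.035],-0.08,0.005]
    - [[0,0.011,0.074],-0.14,0.005]
    - [[0,0.0185,0.124],-0.2,0.005]
    - [[0,0.0265,0.178],-0.27,0.005]
    - [[0,0.035,0.232],-0.34,0.005]
    - [[0,0.043,0.287],-0.4,0.005]
    - [[0,0.051,0.341],-0.447,0.005]

```text
time_s: 10.8
tool_pos: [562.6, -24.6, 202.7]
eef_rot: [1.081, 1.287, -1.083]
wrist_force: [0.1, 0.2, -1.1]
grip_width: 9.4
```

```bash
python3 - <<'E'
from h import *
s=sensors.sense();T=toolR();print(s["tool_pos"],T.round(3).tolist(),s["wrist_force"],s["torque"])
c=np.array([535,-253,205]);print((T.T@(c-s["tool_pos"])).round(1))
E
```

```text
[562.60266097 -24.60537516 202.73272557] [[-0.002, 0.985, 0.171], [0.0, 0.171, -0.985], [-1.0, -0.002, -0.001]] [ 0.09407462  0.1697918  -1.13243067] [ 0.06797242 -0.11680555  0.01172235]
[ -2.3 -66.2 220.3]
```

>>> move_arm:
  steps:
    - [[0,-0.015,0.048],0,0.005]
    - [[0,-0.028,0.092],0,0.005]
    - [[0,-0.04,0.131],0,0.005]
    - [[0,-0.049,0.163],0,0.005]
    - [[0,-0.057,0.188],0,0.005]
    - [[0,-0.062,0.206],0,0.005]
    - [[0,-0.065,0.216],0,0.005]
    - [[0,-0.066,0.22],0,0.005]

```text
time_s: 11.8
tool_pos: [535.8, -251.0, 203.5]
eef_rot: [1.083, 1.286, -1.083]
wrist_force: [-0.6, 0.8, -0.7]
grip_width: 9.2
```

```bash
python3 - <<'E'
from h import *
s=sensors.sense();print(s["tool_pos"],s["wrist_force"],s["torque"])
w=snap("wrist","8");np.save("pics/w8.npy",w,allow_pickle=True)
b=snap("side","8")
E
```

```text
[ 535.75436548 -251.01365094  203.49744967] [-0.56127863  0.76031168 -0.71946244] [ 0.11705023  0.04408851 -0.02454603]
```

View pics/wrist_8.png

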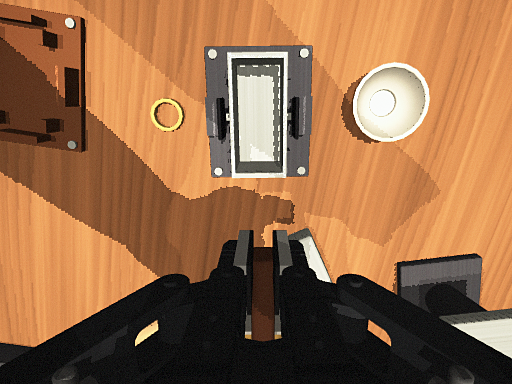

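View pics/side_8.png

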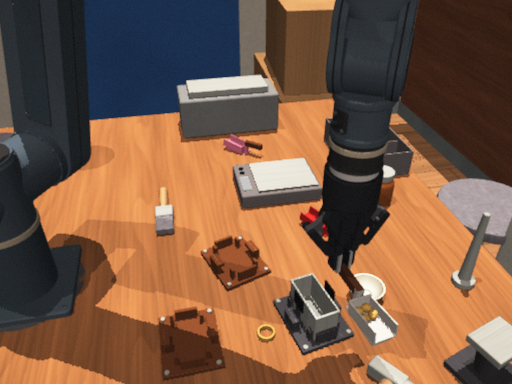

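```bash
python3 - <<'E'
from h import *
w=np.load("pics/w8.npy",allow_pickle=True).item()
crop(w,200,40,320,185,5,"w8z")
E
```

```text
(no output)
```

View pics/w8z.png

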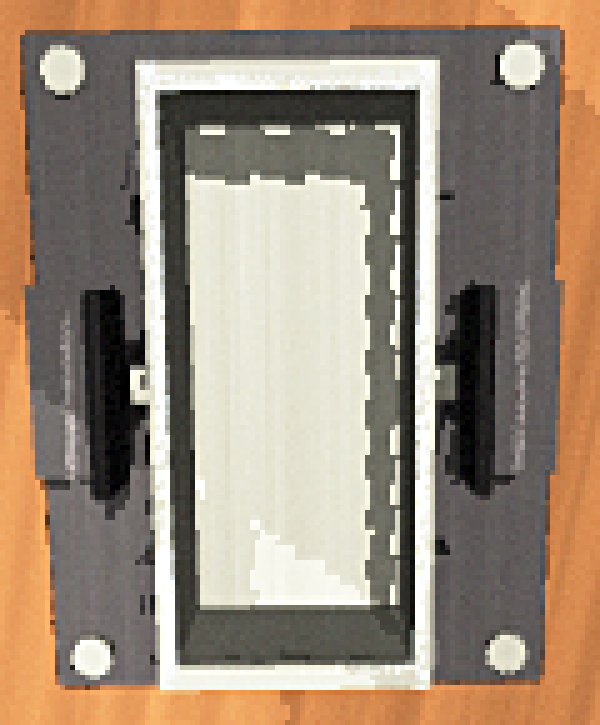

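```bash
python3 - <<'E'
from h import *
w=np.load("pics/w8.npy",allow_pickle=True).item()
P=lambda x,y:(200+(x-.5)/5-.5+.1,40+(y-.5)/5-.4)
q=[onz(w,*P(*p),64)[:2] for p in [(137,61),(439,61),(432,689),(161,689)]]
print([x.round(1).tolist() for x in q],np.mean(q,0).round(1),"bolts",np.mean([onz(w,*P(*p),10)[:2] for p in [(62,70),(521,66),(507,654),(93,657)]],0).round(1))
far=(q[2]+q[3])/2;near=(q[0]+q[1])/2;d=far-near;print(np.linalg.norm(d),np.degrees(np.arctan2(d[1],d[0])),np.linalg.norm(q[0]-q[1]))
pl=[onz(w,*P(*p),74)[:2] for p in [(84,290),(94,497),(493,287),(490,492)]];print([x.round(1).tolist() for x in pl],np.mean(pl,0))
print("ring",onz(w,167,115,9).round(1),"dish",onz(w,391,102,28).round(1), "ring/dish radius in view")
E
```

```text
[[490.7, -150.7], [535.6, -143.1], [553.0, -239.0], [508.1, -246.7]] [ 521.8 -194.9] bolts [ 521.7 -195.1]
97.52985271336665 -79.74232655377885 45.56861159261074
[[488.5, -184.8], [494.0, -215.3], [549.1, -174.0], [554.8, -204.1]] [ 521.59071718 -194.52311236]
ring [ 434.3 -210.2    9. ] dish [ 637.  -163.1   28. ] ring/dish radius in view
```

>>> move_arm:
  steps:
    - [[0,0,-0.005],0,0.005]
    - [[0,-0.001,-0.017],0,0.005]
    - [[0,-0.002,-0.037],0,0.005]
    - [[0.003,-0.003,-0.065],0,0.005]
    - [[0.008,-0.004,-0.095],0,0.005]
    - [[0.013,-0.0045,-0.12],0,0.005]
    - [[0.017,-0.0045,-0.137],0,0.005]
    - [[0.0185,-0.0045,-0.147],0,0.005]

```text
time_s: 12.9
tool_pos: [506.1, -105.5, 185.2]
eef_rot: [1.082, 1.285, -1.082]
wrist_force: [-1.0, -0.2, -1.0]
grip_width: 9.1
```

```bash
python3 - <<'E'
from h import *
s=sensors.sense();print(s["tool_pos"],s["wrist_force"],s["torque"],s["time_s"])
b=snap("side","9");a=snap("scene","9");crop(b,240,190,410,350,4,"b9z");crop(a,80,100,220,240,4,"a9z")
E
```

```text
[ 506.11169739 -105.50105488  185.20860562] [-0.99455586 -0.15264289 -0.98839444] [0.09887409 0.00894198 0.06411918] 12.9
```

View pics/b9z.png

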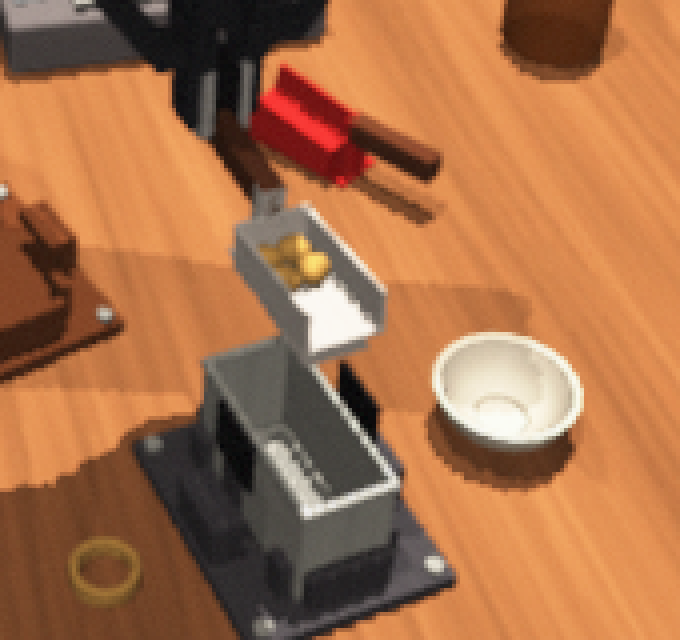

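View pics/a9z.png

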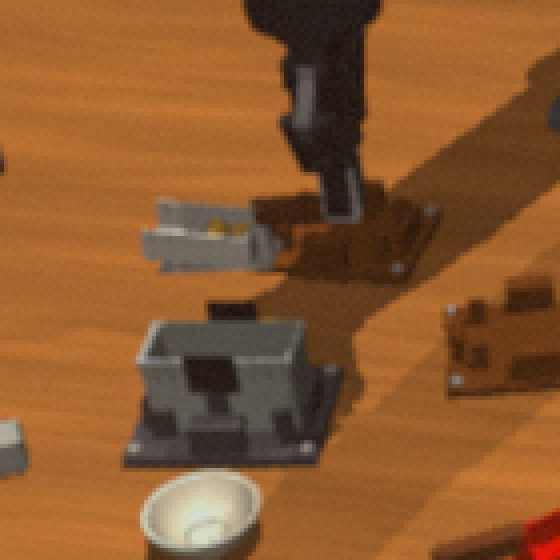

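>>> move_arm:
  steps:
    - [[0,0,0],0,0.009]
    - [[0,0,0],0,0.0095]
    - [[0,0,0],0,0.01]
    - [[0,0,0],0,0.0102]
    - [[0,0,0],0,0.0104]
    - [[0,0,0],0,0.0106]
    - [[0,0,0],0,0.0107]
    - [[0,0,0],0,0.0108]
  squeeze: 20

```text
time_s: 14.0
tool_pos: [506.5, -106.9, 185.3]
eef_rot: [1.083, 1.285, -1.083]
wrist_force: [-0.2, 0.2, -2.1]
grip_width: 11.2
```

```bash
cat > look.py <<'E'
import sys
from h import *
t=sys.argv[1]
s=sensors.sense();print(s["tool_pos"].round(1),s["grip_width"],s["wrist_force"].round(1),s["torque"].round(3),s["time_s"])
b=snap("side",t);a=snap("scene",t)
A=cv2.resize(a["img"][100:240,80:220],None,fx=3,fy=3,interpolation=0);B=cv2.resize(b["img"][200:340,260:400],None,fx=3,fy=3,interpolation=0) 
B=B[:420]
cv2.imwrite(f"pics/L{t}.png",cv2.resize(np.hstack([A,B]),(800,400)))
E
python3 look.py 10
```

```text
[ 506.5 -106.9  185.3] 11.151257255751865 [-0.2  0.2 -2.1] [ 0.131 -0.003  0.032] 14.0
```

View pics/L10.png

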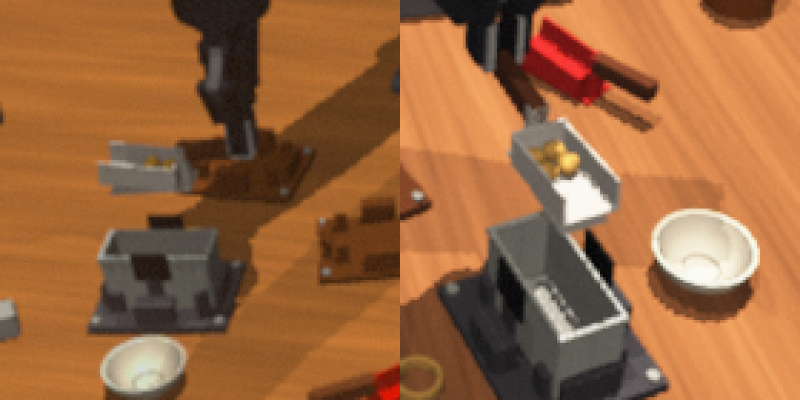

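>>> move_arm:
  steps:
    - [[0,0,0],0,0.0109]
    - [[0,0,0],0,0.0109]
    - [[0,0,0],0,0.011]
    - [[0,0,0],0,0.011]
    - [[0,0,0],0,0.0111]
    - [[0,0,0],0,0.0111]
    - [[0,0,0],0,0.0112]
    - [[0,0,0],0,0.0112]

```text
time_s: 15.1
tool_pos: [506.5, -106.9, 185.3]
eef_rot: [1.083, 1.285, -1.083]
wrist_force: [1.2, 0.1, -0.7]
grip_width: 11.5
```

```bash
python3 look.py 11
```

```text
[ 506.5 -106.9  185.3] 11.450636267305654 [ 1.2  0.1 -0.7] [ 0.14   0.027 -0.023] 15.1
```

View pics/L11.png

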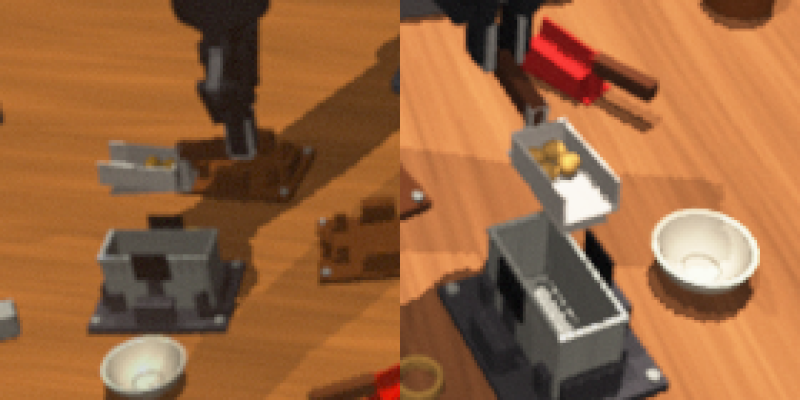

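>>> move_arm:
  steps:
    - [[0,0,0],0,0.01125]
    - [[0,0,0],0,0.0113]
    - [[0,0,0],0,0.0113]
    - [[0,0,0],0,0.01135]
    - [[0,0,0],0,0.01135]
    - [[0,0,0],0,0.0114]
    - [[0,0,0],0,0.0114]
    - [[0,0,0],0,0.0114]

```text
time_s: 16.2
tool_pos: [506.5, -106.9, 185.3]
eef_rot: [1.083, 1.285, -1.083]
wrist_force: [0.5, -0.4, -1.0]
grip_width: 11.5
```

```bash
python3 look.py 12
```

```text
[ 506.5 -106.9  185.3] 11.509136952935059 [ 0.5 -0.4 -1. ] [0.079 0.03  0.004] 16.2
```

View pics/L12.png

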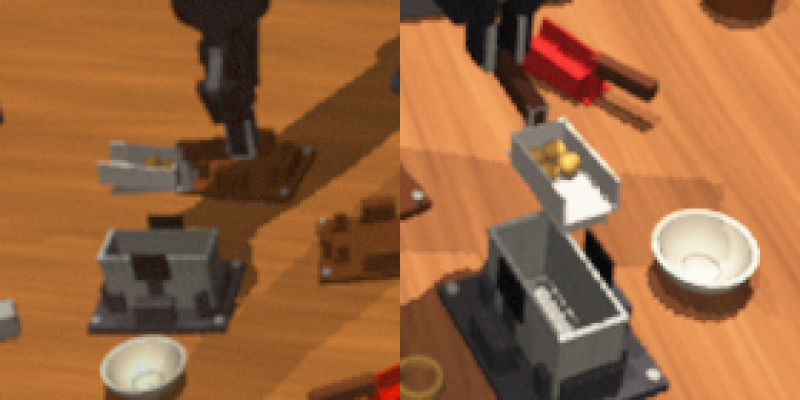

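>>> move_arm:
  steps:
    - [[-0.003,0,0],0,0.01145]
    - [[-0.003,0,0],0,0.01145]
    - [[-0.003,0,0],0,0.0115]
    - [[-0.003,0,0],0,0.0115]
    - [[-0.003,0,0],0,0.01155]
    - [[-0.003,0,0],0,0.01155]
    - [[-0.003,0,0],0,0.0116]
    - [[-0.003,0,0],0,0.0116]

```text
time_s: 17.3
tool_pos: [506.5, -107.0, 188.4]
eef_rot: [1.083, 1.285, -1.083]
wrist_force: [0.5, 0.5, -0.1]
grip_width: 11.9
```

```bash
python3 look.py 13
```

```text
[ 506.5 -107.   188.4] 11.94839957918303 [ 0.5  0.5 -0.1] [-0.002 -0.034 -0.04 ] 17.3
```

View pics/L13.png

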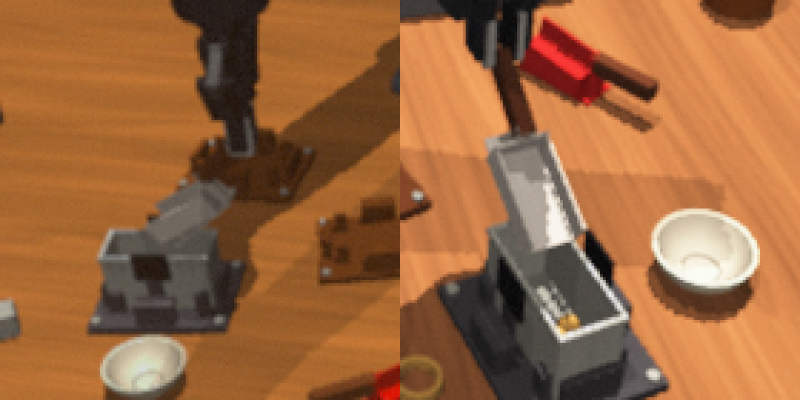

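>>> move_arm:
  steps:
    - [[0,0,0],0,0.008]
    - [[0,0,0],0,0.005]
    - [[0,0,0],0,0.005]
    - [[-0.01,0,0],0,0.005]
    - [[-0.025,0,0],0,0.005]
    - [[-0.045,0,0],0,0.005]
    - [[-0.065,0,0],0,0.005]
    - [[-0.075,0,0],0,0.005]
  squeeze: 40

```text
time_s: 18.4
tool_pos: [507.3, -107.2, 266.0]
eef_rot: [1.084, 1.281, -1.081]
wrist_force: [-0.4, -0.2, -1.4]
grip_width: 10.3
```

```bash
python3 look.py 14;python3 - <<'E'
from h import *
w=snap("wrist","14")
E
```

```text
[ 507.3 -107.2  266. ] 10.251088251253783 [-0.4 -0.2 -1.4] [-0.004 -0.011 -0.025] 18.4
```

View pics/L14.png

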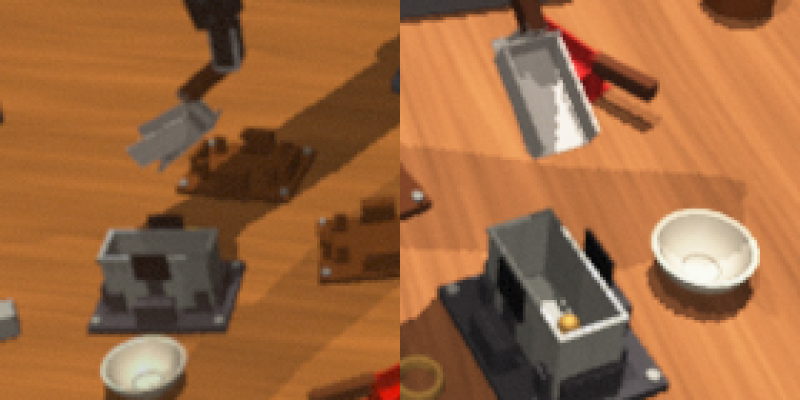

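View pics/wrist_14.png

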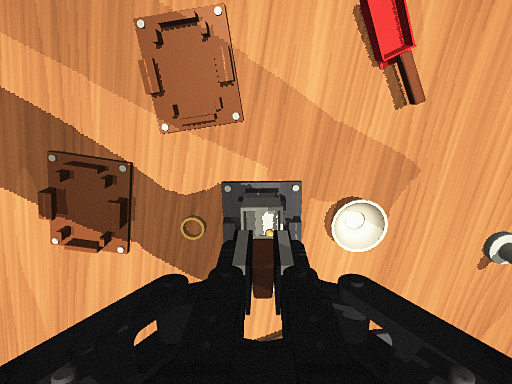

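```bash
python3 - <<'E'
from h import *
a=snap("scene","15");b=snap("side","15")
T=toolR();p=sensors.sense()["tool_pos"];u=T[:,2];v=T[:,1];z=np.array([0,0,1])
piv=p+6*u-20*z
for th in (35,40,45,50,55):
    c,s=np.cos(np.radians(th)),np.sin(np.radians(th))
    f=lambda X,Y,Z:piv+((X+85)*c+(Z-34)*s)*u+(-(X+85)*s+(Z-34)*c)*z+Y*v
    for s_,n,P in ((a,"a",(18,-18)),(b,"b",(18,-18))):
        print(th,n,[proj(s_,f(32,y,15)).round(0).tolist() for y in P],[proj(s_,f(27,y,0)).round(0).tolist() for y in P])
crop(a,100,80,180,180,6,"a15z");crop(b,270,200,350,270,8,"b15z")
E
```

```text
35 a [[126.0, 156.0], [129.0, 148.0]] [[132.0, 160.0], [135.0, 152.0]]
35 b [[328.0, 250.0], [308.0, 256.0]] [[323.0, 250.0], [304.0, 255.0]]
40 a [[129.0, 159.0], [133.0, 151.0]] [[135.0, 162.0], [139.0, 154.0]]
40 b [[325.0, 251.0], [306.0, 256.0]] [[321.0, 249.0], [302.0, 255.0]]
45 a [[133.0, 161.0], [137.0, 153.0]] [[140.0, 163.0], [143.0, 156.0]]
45 b [[322.0, 250.0], [303.0, 256.0]] [[318.0, 248.0], [299.0, 254.0]]
50 a [[137.0, 163.0], [141.0, 155.0]] [[144.0, 165.0], [147.0, 157.0]]
50 b [[320.0, 250.0], [301.0, 255.0]] [[315.0, 247.0], [297.0, 252.0]]
55 a [[141.0, 165.0], [145.0, 157.0]] [[148.0, 166.0], [151.0, 158.0]]
55 b [[317.0, 248.0], [298.0, 254.0]] [[313.0, 245.0], [294.0, 250.0]]
```

View pics/a15z.png

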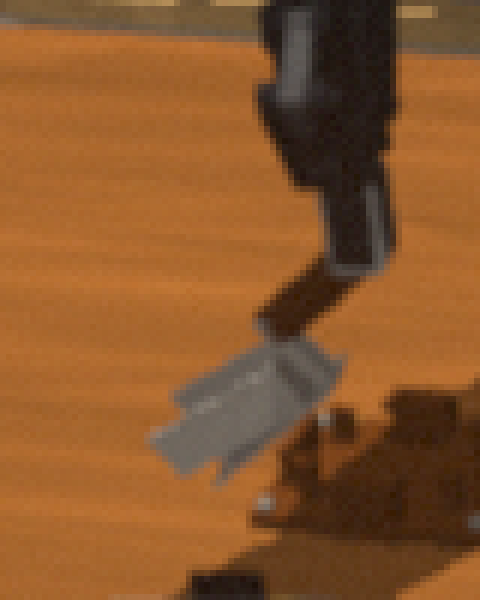

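View pics/b15z.png

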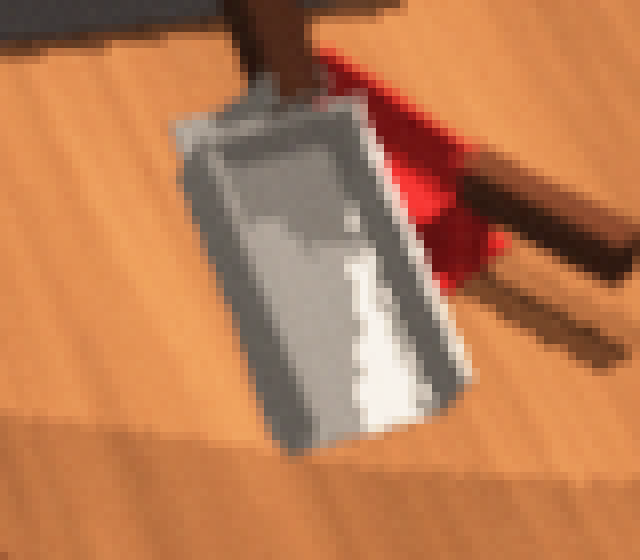

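>>> move_arm:
  steps:
    - [[0,0.01,-0.025],0.05,0.005]
    - [[0,0.031,-0.075],0.12,0.005]
    - [[0,0.054,-0.13],0.19,0.005]
    - [[0,0.078,-0.187],0.26,0.005]
    - [[0.01,0.102,-0.243],0.33,0.005]
    - [[0.025,0.125,-0.298],0.39,0.005]
    - [[0.045,0.142,-0.338],0.43,0.005]
    - [[0.06,0.151,-0.359],0.447,0.005]
  squeeze: 50

```text
time_s: 19.65
tool_pos: [593.6, 274.9, 200.2]
eef_rot: [1.406, 1.068, -1.412]
wrist_force: [0.4, -0.8, 0.2]
grip_width: 9.6
```

```bash
python3 - <<'E'
from h import *
s=sensors.sense();T=toolR();print(s["tool_pos"],T.round(3).tolist(),s["time_s"])
b=snap("side","16");a=snap("scene","16")
cv2.imwrite("pics/L16.png",np.hstack([cv2.resize(a["img"][110:250,230:370],None,fx=2.8,fy=2.8),cv2.resize(b["img"][70:210,210:350],None,fx=2.8,fy=2.8)]))
p=s["tool_pos"]
print((T.T@(np.array([594.7,272.8,160])-p)).round(1))
p=s["tool_pos"];u=T[:,2];v=T[:,1];z=np.array([0,0,1])
piv=p+6*u-20*z
for th in (35,40,45,50):
    c,s=np.cos(np.radians(th)),np.sin(np.radians(th))
    f=lambda X,Y,Z:piv+((X+85)*c+(Z-34)*s)*u+(-(X+85)*s+(Z-34)*c)*z+Y*v
    for s_,n,P in ((a,"a",(18,-18)),(b,"b",(18,-18))):
        print(th,n,[proj(s_,f(32,y,15)).round(1).tolist() for y in P],[proj(s_,f(27,y,0)).round(1).tolist() for y in P])
E
```

```text
[593.64637749 274.8625838  200.22916749] [[-0.003, 0.962, -0.272], [-0.001, -0.272, -0.962], [-1.0, -0.003, 0.002]] 19.65
[40.2  1.7  1.6]
35 a [[278.7, 205.9], [284.8, 197.1]] [[283.8, 210.7], [289.7, 201.8]]
35 b [[291.4, 162.9], [276.3, 162.4]] [[291.2, 163.6], [276.3, 163.1]]
40 a [[281.7, 209.3], [287.7, 200.4]] [[287.1, 213.8], [292.9, 204.7]]
40 b [[291.3, 163.9], [276.3, 163.3]] [[291.1, 163.9], [276.4, 163.4]]
45 a [[284.9, 212.5], [290.8, 203.5]] [[290.6, 216.6], [296.3, 207.5]]
45 b [[291.2, 164.4], [276.3, 163.9]] [[291.1, 163.9], [276.4, 163.4]]
50 a [[288.4, 215.5], [294.2, 206.4]] [[294.3, 219.3], [299.9, 210.1]]
50 b [[291.1, 164.6], [276.4, 164.0]] [[291.0, 163.5], [276.5, 163.0]]
```

View pics/L16.png

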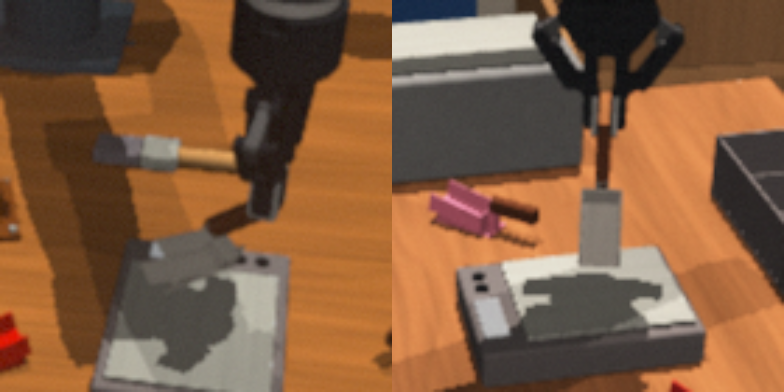

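>>> move_arm:
  steps:
    - [[0.015,0.001,0.001],0,0.005]
    - [[0.03,0.0015,0.0015],0,0.005]
    - [[0.04,0.0015,0.0015],0,0.005]
    - [[0.0465,0.0015,-0.0065],0,0.005]
    - [[0.0525,0.0015,-0.0145],0,0.005]
    - [[0.06,0.0015,-0.0215],0,0.005]
    - [[0.068,0.0015,-0.028],0,0.005]
    - [[0.068,0.0015,-0.028],0,0.005]
  squeeze: 20

```text
time_s: 20.75
tool_pos: [604.4, 301.0, 135.8]
eef_rot: [1.412, 1.067, -1.406]
wrist_force: [1.6, 2.5, 5.1]
grip_width: 9.8
```

```bash
python3 - <<'E'
from h import *
s=sensors.sense();T=toolR();print(s["tool_pos"],s["wrist_force"],s["torque"],s["time_s"])
b=snap("side","17");a=snap("scene","17")
cv2.imwrite("pics/L17.png",np.hstack([cv2.resize(a["img"][110:250,230:370],None,fx=2.8,fy=2.8),cv2.resize(b["img"][70:210,210:350],None,fx=2.8,fy=2.8)]))
E
```

```text
[604.43654853 301.03306763 135.78475474] [1.55420896 2.45076194 5.11331864] [ 0.32457683 -0.18512725  0.02141289] 20.75
```

View pics/L17.png

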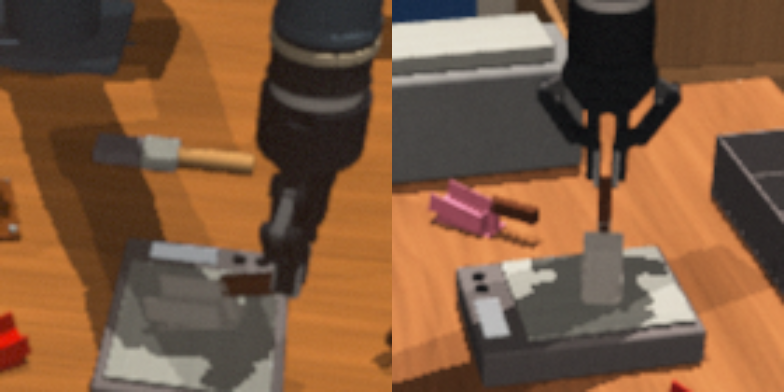

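>>> move_arm:
  steps:
    - [[0.0095,0,-0.006],0,0.005]
    - [[0.017,0,-0.0105],0,0.005]
    - [[0.0245,0,-0.014],0,0.005]
    - [[0.031,0,-0.0165],0,0.005]
    - [[0.0365,0,-0.0185],0,0.005]
    - [[0.0365,0,-0.0185],0,0.01]
    - [[0.0365,0,-0.0185],0,0.0115]
    - [[0.0365,0,-0.0185],0,0.0118]

```text
time_s: 21.85
tool_pos: [608.3, 316.0, 98.1]
eef_rot: [1.409, 1.065, -1.412]
wrist_force: [0.3, -0.2, -0.4]
grip_width: 11.6
```

```bash
python3 - <<'E'
from h import *
s=sensors.sense();T=toolR();print(s["tool_pos"],s["wrist_force"],s["torque"],s["time_s"])
b=snap("side","18");a=snap("scene","18")
cv2.imwrite("pics/L18.png",np.hstack([cv2.resize(a["img"][110:250,230:370],None,fx=2.8,fy=2.8,interpolation=0),cv2.resize(b["img"][70:210,210:350],None,fx=2.8,fy=2.8,interpolation=0)]))
E
```

```text
[608.29664573 316.01246878  98.11308428] [ 0.3318412  -0.19914088 -0.42198222] [-0.11690643  0.02401275 -0.03440591] 21.85
```

View pics/L18.png

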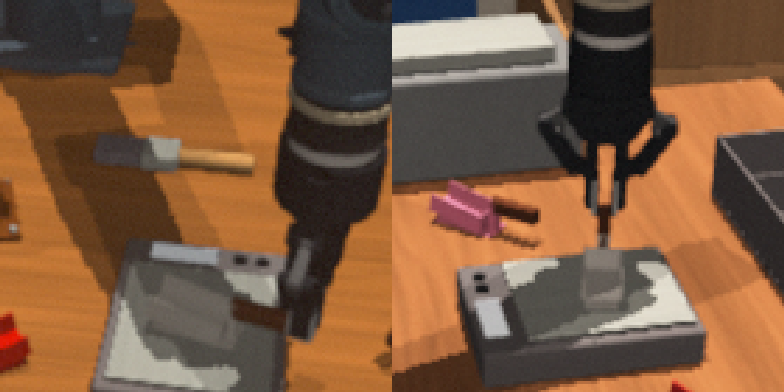

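>>> move_arm:
  steps:
    - [[0.0015,0,0],0,0.0118]
    - [[0.002,0,0],0,0.012]
    - [[0.002,0,0],0,0.0125]
    - [[0.002,0,0],0,0.014]
    - [[0.002,0,0],0,0.018]
    - [[0.002,0,0],0,0.025]
    - [[-0.01,0,-0.003],0,0.03]
    - [[-0.04,0,-0.01],0,0.03]

```text
time_s: 22.95
tool_pos: [610.3, 325.9, 137.6]
eef_rot: [1.407, 1.066, -1.414]
wrist_force: [0.5, -0.1, 0.7]
grip_width: 30.0
```

>>> move_arm:
  steps:
    - [[-0.03,0,-0.01],0,0.03]
    - [[-0.06,0,-0.01],0,0.03]
    - [[-0.09,0,0],0,0.035]
    - [[-0.11,0,0.02],0,0.04]
    - [[-0.12,0,0.05],0,0.045]
    - [[-0.12,0,0.08],0,0.05]
    - [[-0.12,0,0.12],0,0.055]
    - [[-0.12,0,0.17],0,0.06]

```text
time_s: 23.95
tool_pos: [564.2, 161.3, 259.0]
eef_rot: [1.41, 1.065, -1.41]
wrist_force: [0.7, -0.5, -0.4]
grip_width: 60.4
```

```bash
python3 - <<'E'
from h import *
s=sensors.sense();T=toolR();print(s["tool_pos"],T.round(3).tolist(),s["wrist_force"],s["time_s"])
b=snap("side","19");a=snap("scene","19")
cv2.imwrite("pics/L19.png",np.hstack([cv2.resize(a["img"][170:270,250:350],None,fx=4,fy=4,interpolation=0),cv2.resize(b["img"][120:220,220:320],None,fx=4,fy=4,interpolation=0)]))
print((T.T@(np.array([521.7,-195,170])+60*np.array([.175,-.984,0])-s["tool_pos"])).round(1))
E
```

```text
[564.18480876 161.30038611 259.00770862] [[0.0, 0.962, -0.273], [-0.0, -0.273, -0.962], [-1.0, 0.0, 0.0]] [ 0.68692915 -0.50983239 -0.44443351] 23.95
[ 89.1  82.6 408.3]
```

View pics/L19.png

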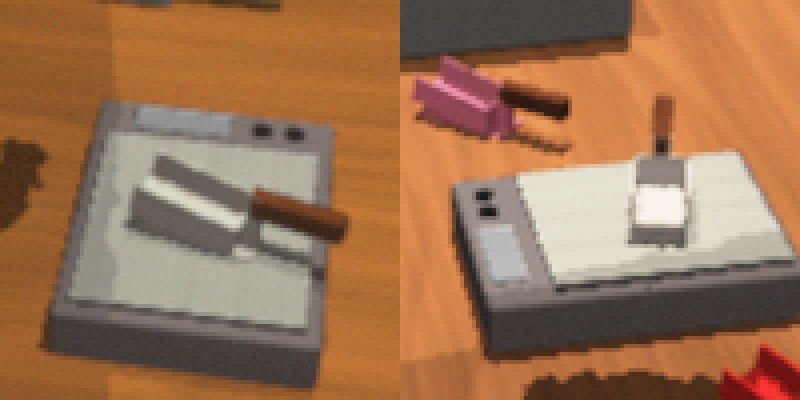

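>>> move_arm:
  steps:
    - [[0,0.011,0.055],-0.06,0.07]
    - [[0,0.022,0.11],-0.12,0.08]
    - [[0,0.033,0.165],-0.18,0.085]
    - [[0,0.045,0.22],-0.24,0.085]
    - [[0.01,0.056,0.275],-0.3,0.085]
    - [[0.02,0.067,0.33],-0.36,0.085]
    - [[0.035,0.076,0.375],-0.41,0.085]
    - [[0.05,0.082,0.405],-0.443,0.085]

```text
time_s: 25.05
tool_pos: [532.5, -251.5, 208.6]
eef_rot: [1.087, 1.282, -1.087]
wrist_force: [0.2, 0.1, 0.9]
grip_width: 85.2
```

```bash
python3 - <<'E'
from h import *
s=sensors.sense();T=toolR();print(s["tool_pos"],T.round(3).tolist(),s["wrist_force"],s["time_s"])
w=snap("wrist","20");np.save("pics/w20.npy",w,allow_pickle=True)
E
```

```text
[ 532.45372153 -251.45606502  208.6311896 ] [[0.0, 0.986, 0.164], [-0.0, 0.164, -0.986], [-1.0, 0.0, 0.0]] [0.24993238 0.14002424 0.88618295] 25.05
```

View pics/wrist_20.png

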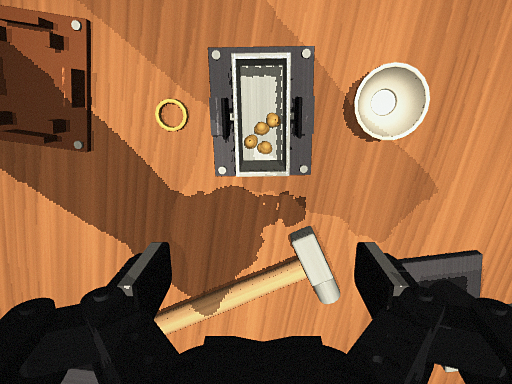

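```bash
python3 - <<'E'
from h import *
w=np.load("pics/w20.npy",allow_pickle=True).item()
crop(w,200,40,320,185,5,"w20z")
E
```

```text
(no output)
```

View pics/w20z.png

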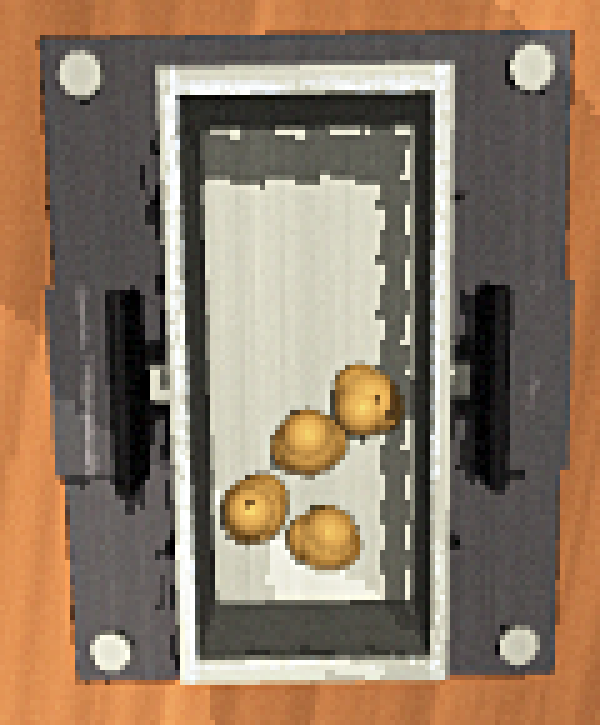

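```bash
python3 - <<'E'
from h import *
w=np.load("pics/w20.npy",allow_pickle=True).item()
P=lambda x,y:(200+(x-.5)/5-.4,40+(y-.5)/5-.4)
q=[onz(w,*P(*p),64)[:2] for p in [(155,66),(455,60),(447,679),(180,684)]]
far=(q[2]+q[3])/2;near=(q[0]+q[1])/2;d=far-near
print(np.mean(q,0).round(1),np.linalg.norm(d),np.degrees(np.arctan2(d[1],d[0])))
pl=[onz(w,*P(*p),74)[:2] for p in [(106,290),(115,493),(511,284),(508,488)]];print([x.round(1).tolist() for x in pl],np.mean(pl,0).round(1))
print(np.mean([onz(w,*P(*p),10)[:2] for p in [(81,74),(532,67),(519,645),(110,651)]],0).round(1))
T=toolR();print((T.T@(np.array([521.5,-195,100])-sensors.sense()["tool_pos"])).round(1))
E
```

```text
[ 521.6 -194.7] 97.86936969679466 -79.84273584070355
[[488.3, -184.7], [493.6, -215.2], [549.5, -173.6], [555.2, -204.2]] [ 521.7 -194.4]
[ 521.6 -194.9]
[105.6   0.4 -60.2]
```

>>> move_arm:
  steps:
    - [[0,0,-0.01],-0.006,0.085]
    - [[0,0,-0.03],-0.012,0.085]
    - [[0.01,0,-0.05],-0.012,0.085]
    - [[0.035,0,-0.06],-0.012,0.085]
    - [[0.065,0,-0.06],-0.012,0.085]
    - [[0.09,0,-0.06],-0.012,0.085]
    - [[0.1,0,-0.06],-0.012,0.085]
    - [[0.1,0,-0.06],-0.012,0.085]

```text
time_s: 26.1
tool_pos: [523.1, -188.4, 109.0]
eef_rot: [1.076, 1.289, -1.076]
wrist_force: [0.1, -0.0, 0.1]
grip_width: 85.3
```

```bash
python3 - <<'E'
from h import *
s=sensors.sense();T=toolR();print(s["tool_pos"],T.round(3).tolist(),s["wrist_force"],s["time_s"])
t=21
b=snap("side","21");a=snap("scene","21");w=snap("wrist","21")
cv2.imwrite("pics/L21.png",np.hstack([cv2.resize(a["img"][120:250,80:210],None,fx=3,fy=3,interpolation=0),cv2.resize(b["img"][220:350,250:380],None,fx=3,fy=3,interpolation=0)]))
print((T.T@(np.array([521.6,-194.8,68])-s["tool_pos"])).round(1), np.degrees(np.arctan2(T[1,2],T[0,2])))
E
```

```text
[ 523.08291383 -188.42394424  109.0097359 ] [[-0.0, 0.984, 0.179], [0.0, 0.179, -0.984], [-1.0, -0.0, -0.0]] [ 0.07225391 -0.03821919  0.10902492] 26.1
[41.  -2.6  6. ] -79.69703245510912
```

View pics/L21.png

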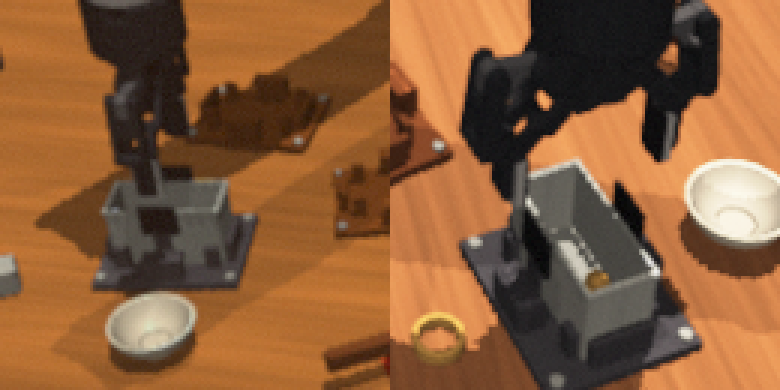

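View pics/wrist_21.png

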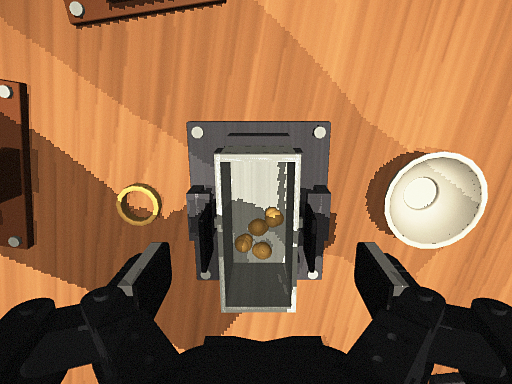

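>>> move_arm:
  steps:
    - [[0,-0.0015,0.003],0,0.085]
    - [[0.003,-0.0025,0.006],0,0.085]
    - [[0.01,-0.0025,0.006],0,0.085]
    - [[0.02,-0.0025,0.006],0,0.085]
    - [[0.03,-0.0025,0.006],0,0.085]
    - [[0.038,-0.0025,0.006],0,0.085]
    - [[0.041,-0.0025,0.006],0,0.085]
    - [[0.041,-0.0025,0.006],0,0.085]

```text
time_s: 27.25
tool_pos: [521.7, -196.2, 67.5]
eef_rot: [1.077, 1.289, -1.077]
wrist_force: [0.3, -0.7, -0.2]
grip_width: 85.1
```

```bash
python3 - <<'E'
from h import *
s=sensors.sense();T=toolR();print(s["tool_pos"],s["wrist_force"],s["time_s"])
b=snap("side","22");a=snap("scene","22");w=snap("wrist","22")
cv2.imwrite("pics/L22.png",np.hstack([cv2.resize(a["img"][120:250,80:210],None,fx=3,fy=3,interpolation=0),cv2.resize(b["img"][220:350,250:380],None,fx=3,fy=3,interpolation=0)]))
print((T.T@(np.array([521.6,-194.8,68])-s["tool_pos"])).round(1), np.degrees(np.arctan2(T[1,2],T[0,2])))
E
```

```text
[ 521.67817677 -196.18609459   67.52668204] [ 0.25787565 -0.69374658 -0.22006451] 27.25
[-0.5  0.2 -1.4] -79.80048924242048
```

View pics/L22.png

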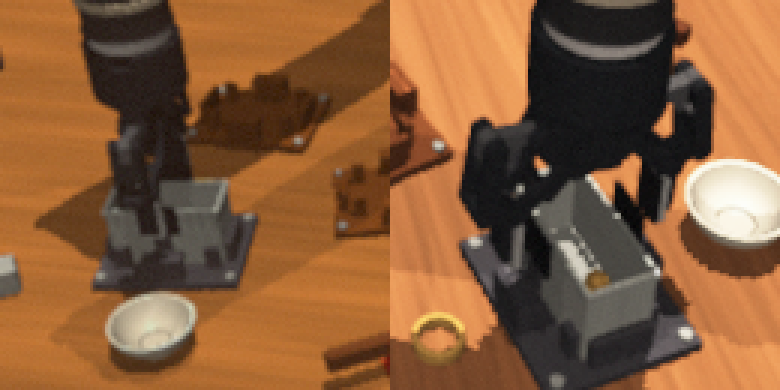

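View pics/wrist_22.png

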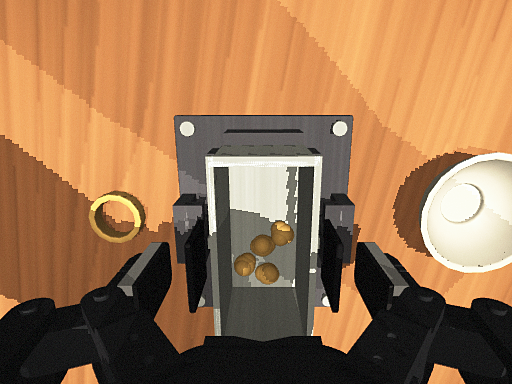

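>>> move_arm:
  steps:
    - [[0,0,0],0,0.075]
    - [[0,0,0],0,0.067]
    - [[0,0,0],0,0.062]
    - [[0,0,0],0,0.058]
    - [[0,0,0],0,0.054]
    - [[0,0,0],0,0.049]
    - [[0,0,0],0,0.044]
    - [[0,0,0],0,0.044]
  squeeze: 60

```text
time_s: 28.4
tool_pos: [522.5, -196.6, 71.2]
eef_rot: [1.077, 1.285, -1.076]
wrist_force: [-3.0, 2.5, 12.9]
grip_width: 46.2
```

```bash
python3 - <<'E'
from h import *
s=sensors.sense();T=toolR();print(s["tool_pos"],s["grip_width"],s["wrist_force"],s["torque"],s["time_s"])
b=snap("side","23");a=snap("scene","23");w=snap("wrist","23")
cv2.imwrite("pics/L23.png",np.hstack([cv2.resize(a["img"][120:250,80:210],None,fx=3,fy=3,interpolation=0),cv2.resize(b["img"][220:350,250:380],None,fx=3,fy=3,interpolation=0)]))
E
```

```text
[ 522.54697869 -196.62798027   71.2264132 ] 46.24835244191311 [-3.01399825  2.52337932 12.89844598] [ 0.4888969   0.84008856 -0.02690327] 28.4
```

View pics/L23.png

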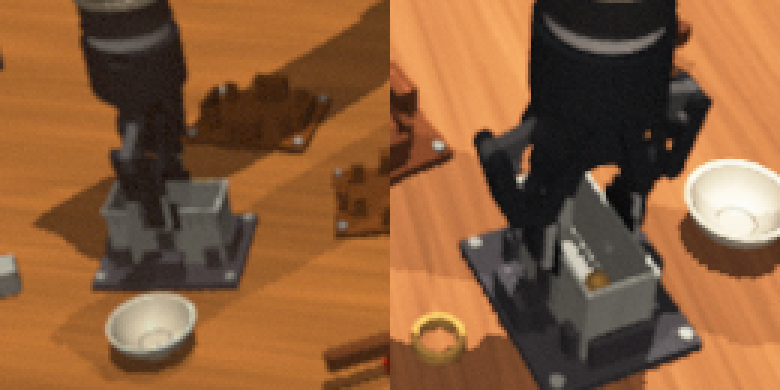

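View pics/wrist_23.png

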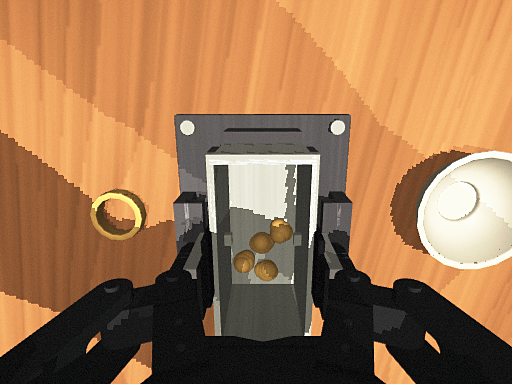

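>>> move_arm:
  steps:
    - [[-0.002,0,0],0,0.044]
    - [[-0.005,0,0],0,0.044]
    - [[-0.009,0,0],0,0.044]
    - [[-0.014,0,0],0,0.044]
    - [[-0.02,0,0],0,0.044]
    - [[-0.026,0,0],0,0.044]
    - [[-0.032,0,0],0,0.044]
    - [[-0.038,0,0],0,0.044]

```text
time_s: 29.55
tool_pos: [521.5, -196.4, 106.3]
eef_rot: [1.077, 1.288, -1.078]
wrist_force: [-0.4, 0.3, -2.9]
grip_width: 46.3
```

```bash
python3 - <<'E'
from h import *
s=sensors.sense();T=toolR();print(s["tool_pos"],s["grip_width"],s["wrist_force"],s["torque"],s["time_s"])
b=snap("side","24");a=snap("scene","24")
cv2.imwrite("pics/L24.png",np.hstack([cv2.resize(a["img"][120:250,80:210],None,fx=3,fy=3,interpolation=0),cv2.resize(b["img"][220:350,250:380],None,fx=3,fy=3,interpolation=0)]))
E
```

```text
[ 521.46552811 -196.40632953  106.3173292 ] 46.27461901587784 [-0.40373227  0.26189728 -2.93001356] [-0.03916102  0.02010476  0.02344993] 29.55
```

View pics/L24.png

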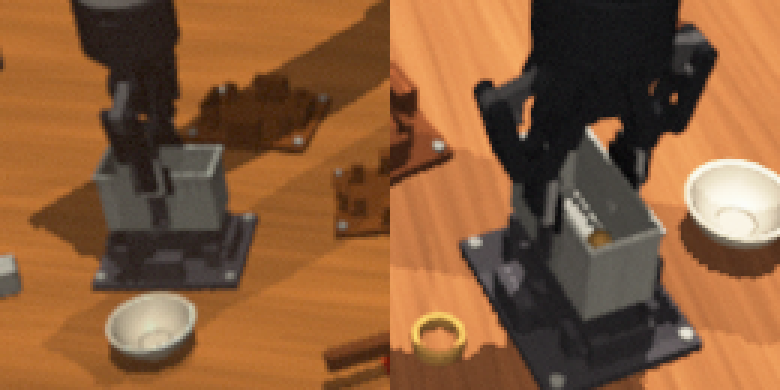

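>>> move_arm:
  steps:
    - [[-0.007,0,0],0,0.044]
    - [[-0.016,0,0],0,0.044]
    - [[-0.027,0,0],0,0.044]
    - [[-0.038,0,0],0,0.044]
    - [[-0.048,0,0],0,0.044]
    - [[-0.056,0,0],0,0.044]
    - [[-0.061,0,0],0,0.044]
    - [[-0.064,0,0],0,0.044]

```text
time_s: 30.65
tool_pos: [521.8, -196.3, 170.0]
eef_rot: [1.077, 1.288, -1.077]
wrist_force: [-1.6, -0.6, -3.9]
grip_width: 45.7
```

>>> move_arm:
  steps:
    - [[0,0,0],0,0.044]
    - [[0,0,0],0,0.044]
    - [[0,0,0],0,0.044]
    - [[0,0,0],0,0.044]
    - [[0,0,0],0,0.044]
    - [[0,0,0],0,0.044]
    - [[0,0,0],0,0.044]
    - [[0,0,0],0,0.044]

```text
time_s: 31.65
tool_pos: [521.8, -196.3, 169.9]
eef_rot: [1.077, 1.288, -1.077]
wrist_force: [-0.2, 1.0, -2.5]
grip_width: 45.8
```

```bash
python3 - <<'E'
from h import *
s=sensors.sense();T=toolR();print(s["tool_pos"],s["grip_width"],s["wrist_force"],s["torque"],s["time_s"],s["dq"].round(3))
b=snap("side","25");a=snap("scene","25");w=snap("wrist","25")
cv2.imwrite("pics/L25.png",np.hstack([cv2.resize(a["img"][120:250,80:210],None,fx=3,fy=3,interpolation=0),cv2.resize(b["img"][220:350,250:380],None,fx=3,fy=3,interpolation=0)]))
E
```

```text
[ 521.83390228 -196.32367935  169.85811457] 45.81372094115825 [-0.17612657  0.99247808 -2.50800363] [-0.00992824 -0.02155539 -0.04435866] 31.65 [ 0.    -0.    -0.001  0.     0.001 -0.001]
```

View pics/L25.png

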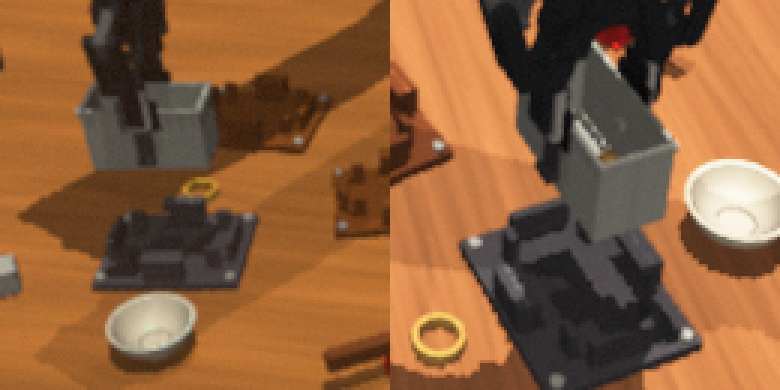

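View pics/wrist_25.png

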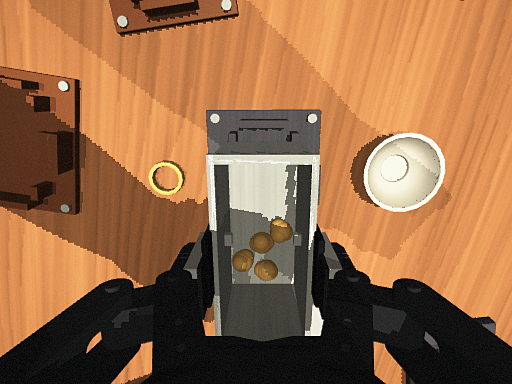

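View pics/scene_25.png

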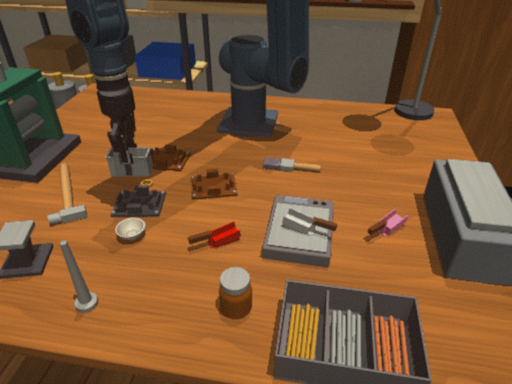

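```bash
python3 -c "
from workcell import workorder
print(workorder.finish_job())"
```

```text
the job is handed in; nothing more can be done
None
```

I handed the job in at about 31.8 s of the 64 s limit. All four nuggets are in the cassette, which is held about 10 cm above its dock by the pinched catches.

**How it went:** The moves allow no pitching of the tool. I gripped the scoop by the tail of its handle and loosened the grip over the docked cassette. The scoop then pivoted mouth-down, to about 40°, which is less than the stated 50–65°, but the tray came out empty. I set it back on the pan by pressing its front edge down so that it pivoted upright, then let go. Then I pinched both catches at 60 N and lifted.

**Last checks:**
- **Nuggets:** the wrist picture shows four in the cassette, and none are visible on the bench.
- **Scoop:** empty and upright on the scale's pan.
- **Lift:** about 99 mm by the tool reading, with joint speeds near zero and about 2.5–2.9 N hanging on the wrist. I judged it level by eye: the wrist view of the cassette matches the one from before the lift.
- **Dish and ring:** they look unmoved in the pictures. I did not re-measure them at the end.

**Where readings disagreed:**
- **Side camera:** it read up to 8–10 mm off the other cameras in y in places, so I relied on the wrist camera.
- **Finger opening:** it read about 46 mm on the catches against the stated 51 mm when pinched. It had likewise read about 9.5 mm on the 12 mm handle.
- **Force during the pinch:** it pushed up on the tool with about 13 N and was gone once the cassette was lifted.

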